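# Take the centring hub out of the lattice layer model

### The job

Turn the centred lattice layer on the turntable into a primitive one: lift two atoms that face each other across the white porcelain hub into the hollows of the side rack, then take the hub out of the middle and stand it upright on the bare cork pad in the black tray, wholly on the pad. Then put both atoms back, each into the seat it came from, so that all four atoms sit where they were. Set things down, do not drop them, keep the atoms off the table top, and leave the two hubs already in the tray where they stand.

Things in the scene. Friction and masses are not known exactly. Their poses are not given: they have to be found in the camera images.
- large_atom_1: glossy red plastic ball, 54 mm in diameter, one of the two large atoms; origin at its centre (orientation means nothing). It starts in the seat at x = +32, y = +32 mm of the layer board; in a seat or in the side rack its centre lies 24.4 mm above the wood's top face.
- large_atom_2: glossy red plastic ball, 54 mm in diameter, one of the two large atoms; origin at its centre (orientation means nothing). It starts in the seat at x = -32, y = +32 mm of the layer board; in a seat or in the side rack its centre lies 24.4 mm above the wood's top face.
- small_atom_1: glossy red plastic ball, 42 mm in diameter, one of the two small atoms; origin at its centre (orientation means nothing). It starts in the seat at x = -32, y = -32 mm of the layer board; in a seat or in the side rack its centre lies 17.6 mm above the wood's top face.
- small_atom_2: glossy red plastic ball, 42 mm in diameter, one of the two small atoms; origin at its centre (orientation means nothing). It starts in the seat at x = +32, y = -32 mm of the layer board; in a seat or in the side rack its centre lies 17.6 mm above the wood's top face.
- hub: white porcelain connector hub to be fetched: upright round drum, 30 mm in diameter, 26 mm tall, chamfered 3 mm at both rims, small dark rod holes in side and top; stands loose on the middle of the layer board among the four atoms, about 3 mm from the large ones. Origin at the centre of its underside, z up; 55 g.
- layer_board: wooden board, 124 x 124 x 14 mm, on the black cast-iron turntable platter (200 mm across) right under it; fixed, the brake is done up. Origin at the centre of its flat top face, 64 mm above the table. Four round seats (grey-lined hollows 23 mm wide) at x, y = +-32 mm: large atoms at (32, 32) and (-32, 32), small atoms at (-32, -32) and (32, -32); large_atom_1 faces small_atom_1.
- side_rack: wooden side rack, fixed on the table, 170 mm (x) x 80 mm (y) x 20 mm high, with two round hollows 23 mm wide, lined grey, in its top face at x = -45 and +45 mm, y = 0, both empty at the start; either takes either size of atom. Origin at the centre of its underside, on the table. It lies to the left or right of the turntable.
- bare_pad: the one unoccupied round cork pad, 50 mm in diameter, of three inlaid flush in the floor of the low black lacquered tray. Tray: fixed, 185 mm (its x) x 142 mm (its y), floor 6 mm above the table, walls 6 mm thick with their tops 16 mm above the table; pads in a row along its x, 56 mm apart, the middle one at the tray's centre. Which of the three is bare varies. Origin at the pad's centre on the tray floor, axes parallel to the tray's.
- tray_hub_1: another white porcelain hub of the same shape (30 mm in diameter, 26 mm tall), standing loose on its own cork pad in the tray; it stays there. Origin at the centre of its underside.
- tray_hub_2: another white porcelain hub of the same shape (30 mm in diameter, 26 mm tall), standing loose on its own cork pad in the tray; it stays there. Origin at the centre of its underside.
Mind the look-alikes: they are no part of the job. Of the things that look like the side_rack, take the one that is farthest from the robot's base at the start.

How it is judged (in metres and radians):
On the way, in this order (a step that is already met when the one before it is completed fails the run):
1. two atoms from opposite sides of the hub rest, released, in the hollows of the side rack, the hub still in the middle of the board ((((y of large_atom_1 in the frame of side_rack between -0.01 and 0.01 m and horizontal distance between large_atom_1 and side_rack between 0.035 and 0.055 m and height (world z) of large_atom_1 below 0.04943 m and linear speed of large_atom_1 below 0.03 m/s and contact force between large_atom_1 and the fingers below 0.1 N) and (y of small_atom_1 in the frame of side_rack between -0.01 and 0.01 m and horizontal distance between small_atom_1 and side_rack between 0.035 and 0.055 m and height (world z) of small_atom_1 below 0.04257 m and linear speed of small_atom_1 below 0.03 m/s and contact force between small_atom_1 and the fingers below 0.1 N) and distance of hub from where it was at the start of the episode below 0.015 m) or ((y of large_atom_2 in the frame of side_rack between -0.01 and 0.01 m and horizontal distance between large_atom_2 and side_rack between 0.035 and 0.055 m and height (world z) of large_atom_2 below 0.04943 m and linear speed of large_atom_2 below 0.03 m/s and contact force between large_atom_2 and the fingers below 0.1 N) and (y of small_atom_2 in the frame of side_rack between -0.01 and 0.01 m and horizontal distance between small_atom_2 and side_rack between 0.035 and 0.055 m and height (world z) of small_atom_2 below 0.04257 m and linear speed of small_atom_2 below 0.03 m/s and contact force between small_atom_2 and the fingers below 0.1 N) and distance of hub from where it was at the start of the episode below 0.015 m))), for 0.2 s.
2. the hub stands upright and released on the bare cork pad (horizontal distance between hub and bare_pad below 0.01 m and z of hub in the frame of bare_pad below 0.004 m and angle between hub's own z axis and vertical below 0.1 rad and linear speed of hub below 0.03 m/s and contact force between hub and the fingers below 0.1 N), for 0.2 s.
At the end, for the whole second after the job is handed in: The hub stands upright (within 6 degrees), at rest and released, its centre within 10 mm of the centre of the formerly bare pad; every atom rests within 10 mm of where it started, so each is in its own seat; the two other hubs are within 15 mm of where they stood (all of step 2 and distance of each of large_atom_1, large_atom_2, small_atom_1, small_atom_2 from where it was at the start of the episode below 0.01 m and linear speed of each of large_atom_1, large_atom_2, small_atom_1, small_atom_2 below 0.03 m/s and distance of each of tray_hub_1, tray_hub_2 from where it was at the start of the episode below 0.015 m); the robot touches nothing.
It fails at once if an atom lies on the table top (height (world z) of any of large_atom_1, large_atom_2, small_atom_1, small_atom_2 below 0.031 m).
It fails at once if an atom or the hub is dropped (falls faster than 0.6 m/s out of the fingers, some 18 mm) ((contact force between large_atom_1 and the fingers below 0.05 N and linear speed of large_atom_1 above 0.6 m/s) or (contact force between large_atom_2 and the fingers below 0.05 N and linear speed of large_atom_2 above 0.6 m/s) or (contact force between small_atom_1 and the fingers below 0.05 N and linear speed of small_atom_1 above 0.6 m/s) or (contact force between small_atom_2 and the fingers below 0.05 N and linear speed of small_atom_2 above 0.6 m/s) or (contact force between hub and the fingers below 0.05 N and linear speed of hub above 0.6 m/s)).
It fails at once if a hub already in the tray is shifted by more than 15 mm or toppled (distance of any of tray_hub_1, tray_hub_2 from where it was at the start of the episode above 0.015 m or angle between any of tray_hub_1, tray_hub_2's own z axis and vertical above 0.5 rad).
It also fails if it takes over 112 s, if anything falls off the work surface, if the arm or the gripper's body presses on something with over 40 N, if the wrist force passes 120 N, or if a joint passes its speed limit or range.

### The arm

A 6-joint arm with a two-finger parallel gripper is mounted at the origin on the work surface. World frame = base frame: x ahead of the robot, y to its left, z up, the work surface at z = 0. Lengths are in mm, angles in rad, forces in N, time in s.
With the tool pointing down it reaches from about 300 to 775 mm from the base axis. Payload 14.6 kg.
Tool frame: the origin (TCP) lies midway between the tips of the shut fingers; the grasp point (between the pads) lies 19 mm behind it; x points along the fingers, z is the direction in which the jaws open and shut, and the axes are right-handed (so a half turn about x gives the same grasp; the last joint's range is limited). The gripper opens to 94 mm and grips with 3 to 60 N. Pads are 16 mm wide; open, the fingers measure 119 mm over their backs; the gripper's body (75 mm by 177 mm) begins 78 mm behind the grasp point.
Start: joints at [-1.344, 0.3, 1.521, -0, 1.321, -0.067], TCP at [159.268, -526.424, 176.646] pointing down, gripper open.
Joint ranges: [-3.03, 3.03], [-0.79, 2.21], [0.23, 2.52], [-1.04, 4.18], [0, 3.07], [-2.55, 2.55]. Speed limits (rad/s): [2.22, 2.22, 2.57, 3.14, 3.14, 3.14].

### API

Orientations are given as [roll, pitch, yaw] about the fixed x, y, z axes, in that order (R = Rz(yaw) Ry(pitch) Rx(roll)).
In Python, from cell import * gives the robot as it stands.
- The arm moves only by the tool play_rows, never from a script. Its argument "motion" is one flat list of numbers, 7 for each row, row after row: the turn, a rotation vector about the tool's x, y, z in rad, then the shift along the tool's x, y, z in m, then the closure, from -1 (fully open) to 1 (shut), so that 0 is half open. In form: [rx, ry, rz, x, y, z, fingers, rx, ry, rz, x, y, z, fingers, ...]. A call has 1 to 20 rows; each row shifts and turns the pose as measured when the row begins, along the tool's axes as they then stand; what a row does not reach is not made up. A row lasts 1/10 s, in which the tool goes at most 50 mm and 8.59 degrees, less where a joint would pass 70% of its speed; a pose out of reach is approached as far as the arm can. A call with a gripper value outside its range is refused whole. The fingers move at their own pace and stop on an object; "newtons" is the grip in N (left out, the last holds). Time passes only in rows, so rows that do not move let the fingers close. It gives the time, the measured TCP pose, the force and the opening at its end, in the units of the state.
- read_state(): the state, without advancing time (a new reading comes with each control period).
- camera(name): name is "scene" or "top"; returns (picture, depth): 384x512x3 uint8, blue, green, red; 384x512 float32, mm along the optical axis (not along the pixel's ray), 0 where there is no reading.
- camera_params(name): a dict with "fx", "fy", "cx", "cy" (pixels), "k1" (the pictures are not rectified: a ray, as slopes to the right and down, at radius r is drawn at 1 + k1 r^2 times it, then the intrinsics apply), "T" (4x4, takes a point from camera to world coordinates). Camera axes: x right, y down, z forward; pixel columns grow to the right and rows downward; lengths in mm; the calibration is good to about 2 mm. A picture is of the moment at which its call begins. camera_params takes no time and is no camera call.
- sign_off(): hands the job in, once; it reports no verdict.
Trained networks look in the newest picture that a camera, given by its name, has taken for a name from the list of things; names that differ only in an ending like _2 or _b are one class to them, and where a whole thing is asked for, a point or a joint stands for the part that bears it (a point fixed in the world has none). Each returns a list of dicts, best first, with "conf" (0 to 1); they miss things now and then, are a little off and sometimes report something else, mostly with a low value. They report only what shows in the picture. A call takes as long as a camera call. They do not tell look-alikes from the thing itself.
- masks_of(camera, name): "region" (384x512 bool, what is visible of it).
- place_of(camera, name): "at" ([x, y, z] in mm, in the coordinates of the camera as it stood for that picture, good to about 4 mm: a listed point, or the origin of a listed thing).
The state is a dict: "clock": time; "joints": joint angles; "qd": joint speeds; "effort": joint torques, N m; "eef_pos": TCP position; "eef_rot": TCP orientation; "wrist_force": force on the tool from outside, world axes, zero at the start; "moment": the same for the moment, N m; "finger_gap": finger opening in mm.
Only numpy, scipy, OpenCV 4.12 (cv2) and the standard library are available. Lean on these libraries where they do the work, as an engineer would, in place of code of your own. Each camera call takes 0.05 s, during which the arm holds its last target.

## Working session

There is one attempt and no reset: what is moved stays moved. The work goes in short steps, Python scripts to look and compute and a tool call to move; the robot and the scene stay as the last step left them, time stands still between calls to the robot, and variables do not carry over. Pictures are saved under pics/ and viewed, and the job is handed in when it is done.

Besides the shell and the picture viewer there is one more tool, called after "Emit:" as a command line: name --argument value ..., lists and objects as JSON in quotes. play_rows: Moves the arm, as the interface text tells. Its arguments: {"type":"object","properties":{"motion":{"type":"array","items":{"type":"number"}},"newtons":{"type":"number"}},"required":["motion"]}

```bash
ls -la; mkdir -p pics
python3 - <<'E'
from cell import *
import cv2,numpy as np
s=read_state();print(s)
for n in("scene","top"):
    p,d=camera(n);cv2.imwrite(f"pics/{n}0.png",p);np.save(f"{n}0.npy",d);print(n,camera_params(n))
E
```

```text
total 12
drwxr-xr-x  3 agent agent 4096 Dec  6 23:00 .
drwxr-xr-x 23 root  root  4096 Dec  6 23:00 ..
drwxr-xr-x  2 agent agent 4096 Dec  6 23:00 pics
{'clock': 0.0, 'joints': array([-1.34360077e+00,  3.00483042e-01,  1.52155183e+00, -2.30312584e-05,
        1.32072960e+00, -6.65971508e-02]), 'qd': array([ 0.00027537,  0.0013863 ,  0.00073637, -0.00072842, -0.00032709,
       -0.00074987]), 'effort': array([-4.04306365e-04, -5.31810558e+01, -3.52739882e+01,  7.07698544e-02,
        2.44465366e-02, -2.07552062e-04]), 'eef_pos': array([ 159.1975745 , -526.14990474,  176.09218168]), 'eef_rot': array([3.09403035, 1.56962429, 1.81703244]), 'wrist_force': array([0.13794028, 0.02597649, 0.25692923]), 'moment': array([ 0.00468825, -0.02116853, -0.00132304]), 'finger_gap': 93.91252398013421}
scene {'fx': 375.87647742846497, 'fy': 375.87647742846497, 'cx': 252.10314170866874, 'cy': 189.82818587326662, 'k1': -0.06819559130865163, 'T': array([[ 8.85704346e-02,  6.99974996e-01, -7.08653852e-01,
         1.05459969e+03],
       [ 9.95954415e-01, -5.14003409e-02,  7.37075820e-02,
        -4.10020543e+01],
       [ 1.51684149e-02, -7.12315246e-01, -7.01695739e-01,
         7.03423779e+02],
       [ 0.00000000e+00,  0.00000000e+00,  0.00000000e+00,
         1.00000000e+00]])}
top {'fx': 459.1254967127882, 'fy': 459.1254967127882, 'cx': 260.98534370707995, 'cy': 189.43390291134858, 'k1': 0.05269122184723379, 'T': array([[-2.64431373e-02, -9.94097871e-01,  1.05214939e-01,
         3.00408860e+02],
       [-9.99556108e-01,  2.48488088e-02, -1.64354178e-02,
         4.18717318e+01],
       [ 1.37239479e-02, -1.05602839e-01, -9.94313680e-01,
         1.16833567e+03],
       [ 0.00000000e+00,  0.00000000e+00,  0.00000000e+00,
         1.00000000e+00]])}
```

View pics/scene0.png

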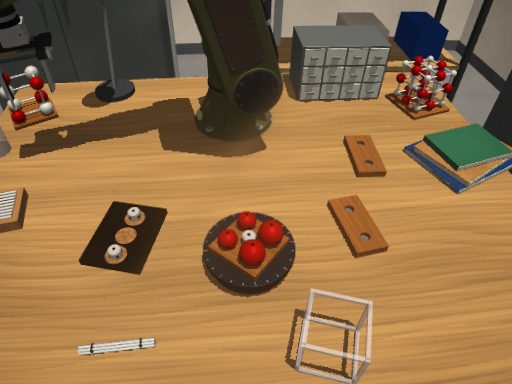

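View pics/top0.png

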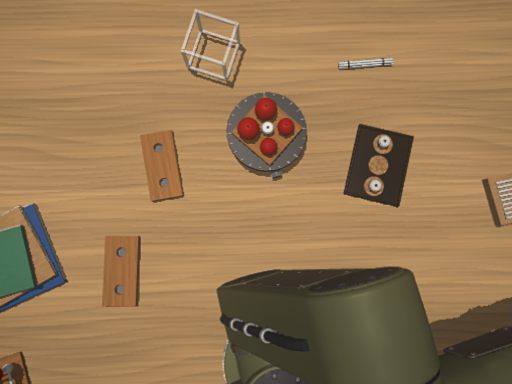

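```bash
cat > h.py <<'E'
from cell import *
import cv2,numpy as np
from scipy.spatial.transform import Rotation as Ro
from scipy.optimize import least_squares
def cloud(cam,d,m):
    p=camera_params(cam);v,u=np.nonzero(m&(d>0));z=d[v,u].astype(float)
    K=np.array([[p['fx'],0,p['cx']],[0,p['fy'],p['cy']],[0,0,1]])
    r=cv2.undistortPoints(np.c_[u,v].astype(float)[:,None],K,np.array([p['k1'],0,0,0,0]))[:,0]
    return np.c_[r*z[:,None],z]@p['T'][:3,:3].T+p['T'][:3,3]
def proj(cam,P):
    p=camera_params(cam);q=(np.atleast_2d(P)-p['T'][:3,3])@p['T'][:3,:3];s=q[:,:2]/q[:,2:]
    s=s*(1+p['k1']*(s**2).sum(1,keepdims=True));return s*p['fx']+[p['cx'],p['cy']]
def w(cam,at):
    T=camera_params(cam)['T'];return T[:3,:3]@np.array(at)+T[:3,3]
def sph(C,R):
    f=lambda c:np.linalg.norm(C-c,axis=1)-R
    c0=C.mean(0)-[0,0,R*.6]
    s=least_squares(f,c0,loss='soft_l1',f_scale=1.);return s.x,np.sqrt(np.mean(s.fun**2))
E
python3 - <<'E'
from h import *
for cam in("scene","top"):
    p,d=camera(cam)
    for n in["large_atom_1","small_atom_1","hub","layer_board","side_rack","bare_pad"]:
        pl=place_of(cam,n); print(cam,n,[(w(cam,q['at']).round(1).tolist(),round(q['conf'],2)) for q in pl])
    for n,R in(("large_atom_1",27),("small_atom_1",21)):
        for q in masks_of(cam,n):
            m=cv2.erode(q['region'].astype(np.uint8),np.ones((3,3)))>0
            if m.sum()<20: continue
            C=cloud(cam,d,m);v,u=np.nonzero(m);c,e=sph(C,R);print(cam,n,round(q['conf'],2),u.mean().round(),v.mean().round(),len(C),c.round(1),e.round(2))
E
```

```text
scene large_atom_1 [([608.0, 8.6, 87.0], 0.88)]
scene small_atom_1 [([523.4, 2.5, 79.6], 0.75), ([566.3, -36.8, 82.1], 0.56)]
scene hub [([563.5, 4.4, 63.9], 0.65)]
scene layer_board [([569.0, 1.6, 64.5], 0.67)]
scene side_rack [([233.6, 368.5, 1.8], 0.74), ([491.4, 270.9, 2.7], 0.62)]
scene bare_pad [([482.0, -283.6, 6.8], 0.69), ([492.7, 274.4, 3.2], 0.44)]
scene large_atom_1 0.88 252.0 252.0 465 [610.3   8.3  89.1] 0.91
scene large_atom_1 0.7 271.0 232.0 418 [562.8  51.4  89.3] 1.01
scene large_atom_1 0.19 247.0 259.0 3170 [610.2  -1.7  54.2] 48.06
scene small_atom_1 0.66 228.0 239.0 211 [567.5 -38.8  82.3] 1.05
scene small_atom_1 0.51 246.0 220.0 205 [519.8   4.   82.4] 1.14
top large_atom_1 [([561.8, 48.3, 90.0], 0.92), ([607.7, 11.1, 87.9], 0.78)]
top small_atom_1 [([573.2, -37.2, 86.0], 0.74), ([538.0, -293.2, 8.0], 0.55), ([519.2, 1.6, 80.4], 0.51)]
top hub [([565.3, 6.3, 65.2], 0.63)]
top layer_board [([567.8, 9.4, 68.6], 0.61)]
top side_rack [([489.0, 273.7, -3.6], 0.6), ([232.2, 371.9, 4.0], 0.57)]
top bare_pad [([565.7, 8.8, 67.9], 0.37)]
top large_atom_1 0.67 248.0 128.0 306 [562.4  52.6  88. ] 1.6
top large_atom_1 0.61 265.0 109.0 325 [610.3   8.5  88.4] 1.74
top small_atom_1 0.78 286.0 126.0 159 [567.2 -40.5  81.5] 1.64
top small_atom_1 0.6 267.0 146.0 174 [519.9   5.5  81.3] 1.49
```

Run:
```python
from h import *
for cam in("scene","top"):
    p,d=camera(cam)
    M=np.ones(d.shape,bool);v,u=np.nonzero(d>0);C=cloud(cam,d,M)
    img=p[v,u].astype(int);hsv=cv2.cvtColor(p,cv2.COLOR_BGR2HSV)[v,u].astype(int)
    def rect(sel,nm):
        P=C[sel][:,:2].astype(np.float32);r=cv2.minAreaRect(P);print(cam,nm,len(P),np.array(r[0]).round(1),np.array(r[1]).round(1),round(r[2],2),'z',np.median(C[sel][:,2]).round(1))
    near=(abs(C[:,0]-490)<120)&(abs(C[:,1]-272)<70)
    rect(near&(C[:,2]>15)&(C[:,2]<26),'rack')
    g=near&(hsv[:,1]<60)&(C[:,2]>8)&(C[:,2]<26)
    for s in(1,-1):
        q=g&((C[:,0]-490)*s>0);print(cam,'hollow',q.sum(),C[q].mean(0).round(1))
    t=(abs(C[:,0]-482)<130)&(abs(C[:,1]+283)<110)&(C[:,2]<22)&(C[:,2]>-5)
    rect(t&(hsv[:,2]<70),'tray')
    near=(np.hypot(C[:,0]-482,C[:,1]+283)<30)&(hsv[:,2]>90)&(C[:,2]<15)
    rect(near,'pad');print(C[near].mean(0).round(1))
    for n in["tray_hub_1","hub"]:
        for q in masks_of(cam,n):
            m=q['region'];Cc=cloud(cam,d,m);print(cam,n,round(q['conf'],2),m.sum(),np.median(Cc,0).round(1), 'top',Cc[Cc[:,2]>np.percentile(Cc[:,2],95)-5].mean(0).round(1))
    k=cv2.resize(p[100:280,80:450] if cam=='top' else p[170:300,60:410],None,fx=2,fy=2,interpolation=cv2.INTER_CUBIC);cv2.imwrite(f"pics/{cam}1.png",k)
```

```text
scene rack 1819 [491.8 272.4] [173.5  83.6] 9.31 z 21.0
scene hollow 18 [532.6 282.7   9.9]
scene hollow 13 [441.3 267.4  10.1]
scene tray 3040 [ 482.8 -279.1] [143.8 184.7] 75.22 z 7.0
scene pad 286 [ 483.5 -280.6] [49.2 56.1] 68.5 z 7.0
[ 481.4 -279.3    6.9]
scene tray_hub_1 0.45 181 [ 544.5 -289.4   30.5] top [ 540.9 -290.7   31.3]
scene hub 0.52 132 [568.    3.3  90.6] top [566.8   4.5  91.1]
scene hub 0.32 157 [ 432.7 -261.5   29.4] top [ 427.9 -262.7   32.5]
top rack 1986 [490.8 274. ] [170.6  80.7] 9.02 z 20.2
top hollow 29 [536.5 281.9  10.2]
top hollow 31 [446.2 267.3  10.4]
top tray 2974 [ 478.7 -277.5] [141.3 184.5] 75.03 z 6.6
top pad 313 [ 480.4 -279.1] [50.4 50.8] 24.86 z 6.3
[ 480.2 -278.5    6.5]
top tray_hub_1 0.44 121 [ 535.2 -287.8   31.1] top [ 535.6 -289.5   32. ]
top hub 0.48 402 [604.5  10.  107.4] top [609.    8.  113.1]
top hub 0.44 141 [560.1   7.7  89. ] top [563.7   6.1  90.4]
```

View pics/top1.png

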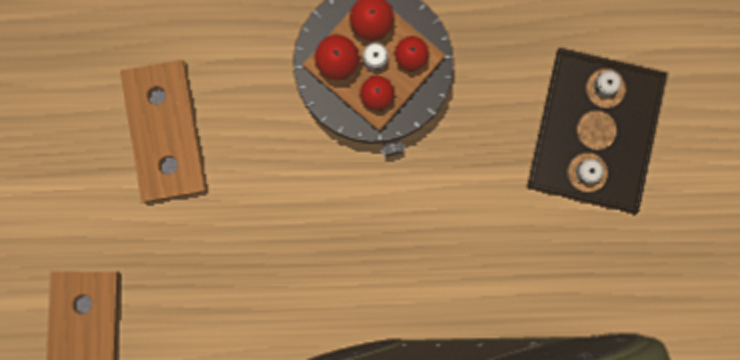

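```bash
cat >> h.py <<'E'
def plan(x,y,z,jaw):
    """print the shift in tool axes & turn about tool x to TCP x,y,z with jaw direction jaw deg, tool down"""
    s=read_state();R=Ro.from_euler('xyz',s['eef_rot']).as_matrix();p=s['eef_pos']
    best=None
    for a in(jaw,jaw+180):
        a=np.radians(a);zt=np.array([np.cos(a),np.sin(a),0]);xt=np.array([0,0,-1.]);G=np.c_[xt,np.cross(zt,xt),zt]
        rv=Ro.from_matrix(R.T@G).as_rotvec()
        if best is None or np.linalg.norm(rv)<np.linalg.norm(best[0]): best=(rv,G)
    d=np.array([x,y,z])-p
    print('pos',p.round(1),'jaw now',np.degrees(np.arctan2(R[1,2],R[0,2])).round(1),'j',s['joints'].round(2),'gap',s['finger_gap'].round(1),'F',s['wrist_force'].round(1),'t',round(s['clock'],2))
    print('turn',best[0].round(4),'shift now-axes mm',(R.T@d).round(1),'final-axes',(best[1].T@d).round(1))
    return best
E
python3 - <<'E'
from h import *
plan(562.6,52,180,2.4);plan(562.6,52,180,92.4)
E
```

```text
Traceback (most recent call last):
  File "h.py", line 28, in plan
    print('pos',p.round(1),'jaw now',np.degrees(np.arctan2(R[1,2],R[0,2])).round(1),'j',s['joints'].round(2),'gap',s['finger_gap'].round(1),'F',s['wrist_force'].round(1),'t',round(s['clock'],2))
                                                                                                                   ^^^^^^^^^^^^^^^^^^^^^
AttributeError: 'float' object has no attribute 'round'
```

```bash
sed -i "s/s\['finger_gap'\].round(1)/round(float(s['finger_gap']),1)/" h.py
python3 - <<'E'
from h import *
plan(562.6,52,180,2.4);plan(562.6,52,180,92.4)
E
```

```text
pos [ 159.3 -526.4  176.7] jaw now -73.2 j [-1.34  0.3   1.52  0.    1.32 -0.07] gap 93.8 F [-0.7 -0.3 -0.1] t 1.3
turn [-1.3189  0.     -0.    ] shift now-axes mm [  -3.3  553.5 -436.8] final-axes [ -3.3 561.  427.2]
pos [ 159.3 -526.4  176.7] jaw now -73.2 j [-1.34  0.3   1.52  0.    1.32 -0.07] gap 93.8 F [-0.7 -0.3 -0.1] t 1.3
turn [ 0.2519  0.     -0.    ] shift now-axes mm [  -3.3  553.5 -436.8] final-axes [  -3.3  427.2 -561. ]
```

Emit:
play_rows --motion '[0,0,0,0,0.037,-0.029,-1,0,0,0,0,0.037,-0.029,-1,0,0,0,0,0.037,-0.029,-1,0,0,0,0,0.037,-0.029,-1,0,0,0,0,0.037,-0.029,-1,0,0,0,0,0.037,-0.029,-1,0,0,0,0,0.037,-0.029,-1,0,0,0,0,0.037,-0.029,-1,0,0,0,0,0.037,-0.029,-1,0,0,0,0,0.037,-0.029,-1,0,0,0,0,0.037,-0.029,-1,0,0,0,0,0.037,-0.029,-1,0,0,0,0,0.037,-0.029,-1,0,0,0,0,0.037,-0.029,-1,0,0,0,0,0.036,-0.029,-1]'

```text
clock: 2.8
eef_pos: [576.5, 70.1, 178.1]
eef_rot: [0.858, 1.565, -0.427]
wrist_force: [-0.0, -0.8, -0.2]
finger_gap: 94.2
```

Emit:
play_rows --motion '[-0.147,0,0,0,0,0,-1,-0.147,0,0,0,0,0,-1,-0.147,0,0,0,0,0,-1,-0.147,0,0,0,0,0,-1,-0.147,0,0,0,0,0,-1,-0.147,0,0,0,0,0,-1,-0.147,0,0,0,0,0,-1,-0.147,0,0,0,0,0,-1,-0.143,0,0,0,0,0,-1,0,0,0,0,0,0,-1]'

```text
clock: 3.8
eef_pos: [578.3, 76.6, 175.8]
eef_rot: [-0.703, 1.567, -0.634]
wrist_force: [0.3, -0.7, 0.9]
finger_gap: 94.0
```

Run:
```python
from h import *
plan(562.6,52,130,2.4)
```

```text
pos [578.3  76.6 175.8] jaw now 4.0 j [ 0.07  0.37  1.43 -0.    1.34  0.  ] gap 94.0 F [ 0.3 -0.7  0.9] t 3.8
turn [0.0273 0.0028 0.0023] shift now-axes mm [ 45.8 -23.3 -17.4] final-axes [ 45.8 -23.9 -16.7]
```

Emit:
play_rows --motion '[0.027,0.003,0.002,0,-0.012,-0.009,-1,0,0,0,0,-0.012,-0.008,-1,0,0,0,0.02,0,0,-1,0,0,0,0.02,0,0,-1,0,0,0,0.005,0,0,-1,0,0,0,0,0,0,-1]'

```text
clock: 4.4
eef_pos: [559.7, 46.1, 130.8]
eef_rot: [-0.362, 1.57, -0.343]
wrist_force: [-0.1, -0.2, 0.7]
finger_gap: 93.9
```

Run:
```python
from h import *
plan(562.6,52,70.5,2.4)
for c in("scene","top"):
    p,d=camera(c);cv2.imwrite(f"pics/{c}2.png",cv2.resize(p[60:300,100:420],None,fx=2,fy=2,interpolation=cv2.INTER_CUBIC))
```

```text
pos [559.7  46.1 130.8] jaw now 1.1 j [ 0.02  0.37  1.54 -0.    1.23 -0.  ] gap 93.9 F [-0.1 -0.2  0.7] t 4.4
turn [-0.0227  0.0011  0.0004] shift now-axes mm [60.3  5.9  2.9] final-axes [60.3  5.8  3.1]
```

View pics/scene2.png

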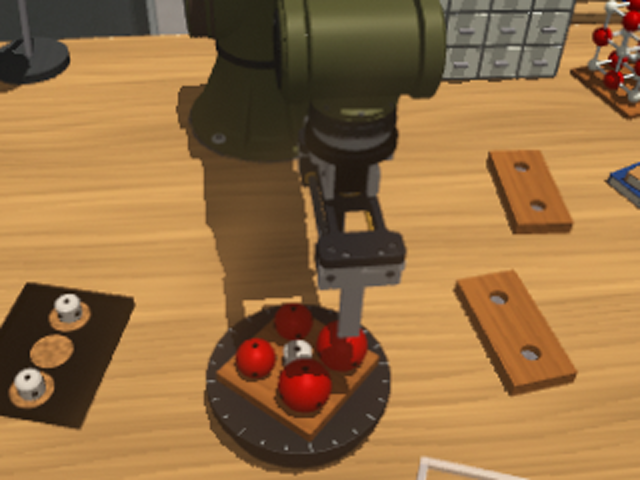

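Emit:
play_rows --motion '[-0.022,0.001,0,0,0.006,0.003,-1,0,0,0,0,0,0,-1,0,0,0,0,0,0,-1]'

```text
clock: 4.8
eef_pos: [564.2, 53.1, 133.7]
eef_rot: [-0.115, 1.566, -0.071]
wrist_force: [0.6, -0.1, 0.0]
finger_gap: 94.1
```

Run:
```python
from h import *
plan(562.6,52,70.5,2.4)
```

```text
pos [564.2  53.1 133.7] jaw now 2.5 j [ 0.03  0.37  1.53 -0.    1.24 -0.01] gap 94.1 F [ 0.6 -0.1  0. ] t 4.8
turn [0.0018 0.0043 0.0005] shift now-axes mm [63.2 -1.  -1.9] final-axes [63.2 -1.  -1.7]
```

Emit:
play_rows --motion '[0,0.004,0,0.014,-0.001,-0.002,-1,0,0,0,0.015,0,0,-1,0,0,0,0.014,0,0,-1,0,0,0,0.008,0,0,-1,0,0,0,0.003,0,0,-1,0,0,0,0,0,0,-1]'

```text
clock: 5.4
eef_pos: [561.3, 51.9, 74.8]
eef_rot: [-2.774, 1.569, -2.73]
wrist_force: [-0.4, 0.8, -0.3]
finger_gap: 94.0
```

Run:
```python
from h import *
plan(562.6,52,70.5,2.4)
```

```text
pos [561.3  51.9  74.8] jaw now 2.5 j [ 0.03  0.43  1.59 -0.    1.12 -0.02] gap 94.0 F [-0.4  0.8 -0.3] t 5.4
turn [ 0.0019 -0.0015  0.0006] shift now-axes mm [4.3 0.1 1.3] final-axes [4.3 0.1 1.3]
```

Emit:
play_rows --motion '[0,0,0,0.004,0,0.001,-1,0,0,0,0,0,0,-1,0,0,0,0,0,0,1,0,0,0,0,0,0,1,0,0,0,0,0,0,1,0,0,0,0,0,0,1,0,0,0,0,0,0,1,0,0,0,0,0,0,1,0,0,0,0,0,0,1,0,0,0,0,0,0,1]' --newtons 15

```text
clock: 6.4
eef_pos: [563.4, 51.9, 72.3]
eef_rot: [-0.357, 1.569, -0.313]
wrist_force: [0.7, 0.3, 0.1]
finger_gap: 45.4
```

Run:
```python
from h import *
plan(562.6,52,150,2.4)
```

```text
pos [563.4  51.9  72.3] jaw now 2.5 j [ 0.03  0.44  1.59 -0.    1.11 -0.02] gap 45.4 F [0.7 0.3 0.1] t 6.4
turn [0.0019 0.0017 0.0006] shift now-axes mm [-77.7   0.   -0.7] final-axes [-77.7   0.1  -0.8]
```

Run:
```python
from h import *
for c in("scene","top"):
    p,d=camera(c);print(read_state()['finger_gap']);cv2.imwrite(f"pics/{c}3.png",cv2.resize(p[60:300,100:420] if c=='top' else p[180:300,180:340],None,fx=4 if c=='scene' else 2,fy=4 if c=='scene' else 2,interpolation=cv2.INTER_CUBIC))
```

```text
45.43395376212497
45.362697609723234
```

View pics/scene3.png

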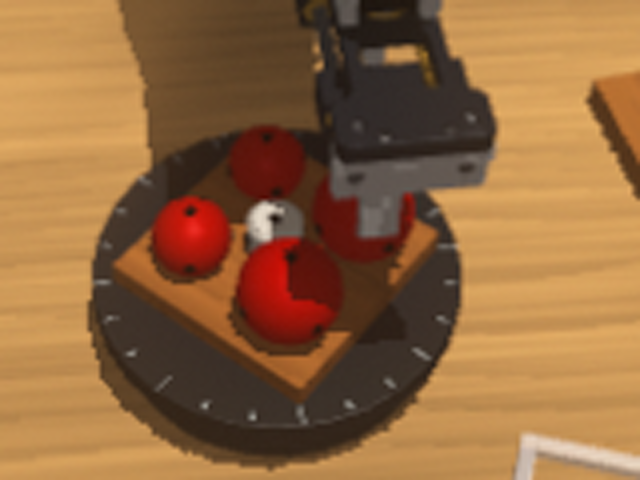

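View pics/top3.png

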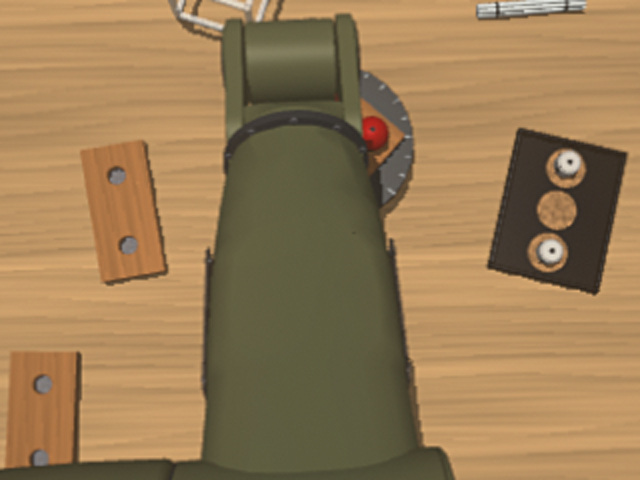

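Emit:
play_rows --motion '[0,0,0,-0.003,0,0,1,0,0,0,-0.003,0,0,1,0,0,0,-0.003,0,0,1,0,0,0,0,0,0,1]'

```text
clock: 6.9
eef_pos: [563.2, 52.0, 82.1]
eef_rot: [-0.432, 1.569, -0.388]
wrist_force: [0.2, -0.3, -1.9]
finger_gap: 45.4
```

Run:
```python
from h import *
plan(562.6,52,150,2.4)
for c in("scene",):
    p,d=camera(c);print(read_state()['finger_gap']);cv2.imwrite(f"pics/{c}4.png",cv2.resize(p[60:300,100:420] if c=='top' else p[180:300,180:340],None,fx=4 if c=='scene' else 2,fy=4 if c=='scene' else 2,interpolation=cv2.INTER_CUBIC))
    for q in masks_of(c,"large_atom_1"):
        m=cv2.erode(q['region'].astype(np.uint8),np.ones((3,3)))>0
        if m.sum()>20: print(q['conf'],m.sum(),sph(cloud(c,d,m),27))
```

```text
pos [563.2  52.   82.1] jaw now 2.5 j [ 0.03  0.43  1.58 -0.    1.13 -0.02] gap 45.4 F [ 0.2 -0.3 -1.9] t 6.9
turn [0.0019 0.0012 0.0005] shift now-axes mm [-67.9   0.   -0.6] final-axes [-67.9   0.   -0.6]
45.51743742991374
0.95 496 (array([610.46090809,   8.30286134,  88.98328779]), np.float64(0.9324316369321307))
0.65 196 (array([562.40017699,  51.47555248,  99.67376245]), np.float64(2.257927707521105))
```

View pics/scene4.png

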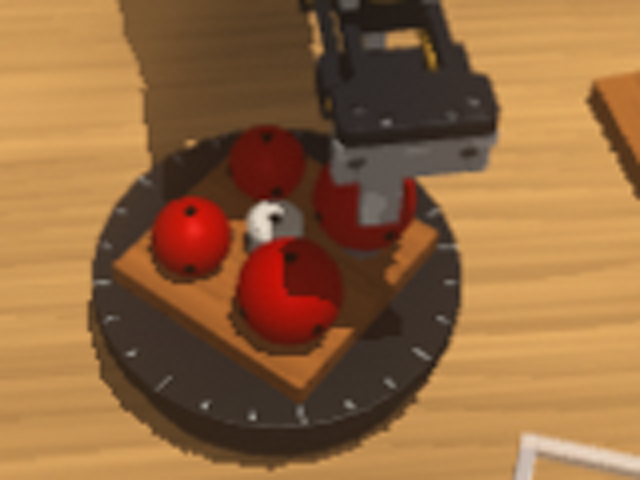

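Emit:
play_rows --motion '[0,0,0,-0.02,0,0,1,0,0,0,-0.03,0,0,1,0,0,0,-0.02,0,0,1,0,0,0,0,0.02,-0.001,1,0,0,0,0,0.035,-0.003,1,0,0,0,0,0.04,-0.006,1,0,0,0,0,0.04,-0.006,1,0,0,0,0,0.035,-0.006,1,0,0,0,0,0.025,-0.004,1,0,0,0,0,0.015,-0.002,1,0,0,0,0,0.005,-0.001,1,0,0,0,0,0,0,1]' --newtons 20

```text
clock: 8.2
eef_pos: [522.7, 272.0, 152.8]
eef_rot: [-2.603, 1.569, -2.562]
wrist_force: [-0.8, -0.5, -1.7]
finger_gap: 45.2
```

Run:
```python
from h import *
plan(535.4,280.6,90,2.4)
```

```text
pos [522.7 272.  152.8] jaw now 2.4 j [ 0.42  0.41  1.43 -0.    1.3   0.38] gap 45.2 F [-0.8 -0.5 -1.7] t 8.2
turn [-0.0008 -0.0017  0.001 ] shift now-axes mm [62.8  8.1 13.2] final-axes [62.8  8.  13.1]
```

Emit:
play_rows --motion '[0,0,0,0,0.005,0.008,1,0,0,0,0,0.003,0.005,1,0,0,0,0.015,0,0,1,0,0,0,0.02,0,0,1,0,0,0,0.02,0,0,1,0,0,0,0.007,0,0,1,0,0,0,0,0,0,1]'

```text
clock: 8.9
eef_pos: [538.2, 276.3, 85.1]
eef_rot: [-2.522, 1.567, -2.486]
wrist_force: [0.5, 1.2, -0.2]
finger_gap: 45.0
```

Run:
```python
from h import *
plan(535.4,280.6,28.5,2.4)
```

```text
pos [538.2 276.3  85.1] jaw now 2.0 j [ 0.41  0.51  1.45 -0.    1.19  0.38] gap 45.0 F [ 0.5  1.2 -0.2] t 8.9
turn [-0.0066 -0.003   0.0021] shift now-axes mm [56.6  4.6 -2.4] final-axes [56.6  4.4 -2.6]
```

Emit:
play_rows --motion '[-0.006,-0.003,0.002,0,0.005,-0.003,1,0,0,0,0,0,0,1,0,0,0,0,0,0,1]'

```text
clock: 9.2
eef_pos: [535.4, 281.6, 86.5]
eef_rot: [0.383, 1.569, 0.424]
wrist_force: [0.5, 1.0, -1.0]
finger_gap: 44.8
```

Run:
```python
from h import *
plan(535.4,280.6,28.5,2.4)
```

```text
pos [535.4 281.6  86.5] jaw now 2.4 j [0.42 0.5  1.46 0.   1.18 0.38] gap 44.8 F [ 0.5  1.  -1. ] t 9.2
turn [-0.0004  0.0019 -0.0008] shift now-axes mm [58.  -1.  -0.1] final-axes [58. -1. -0.]
```

Emit:
play_rows --motion '[0,0,0,0.012,-0.001,0,1,0,0,0,0.014,0,0,1,0,0,0,0.012,0,0,1,0,0,0,0.007,0,0,1,0,0,0,0.002,0,0,1,0,0,0,0,0,0,1,0,0,0,0,0,0,1]'

```text
clock: 9.9
eef_pos: [535.5, 280.5, 35.3]
eef_rot: [0.35, 1.569, 0.392]
wrist_force: [-0.1, -0.5, -0.8]
finger_gap: 45.0
```

Run:
```python
from h import *
plan(535.4,280.6,28.5,2.4)
for c in("scene",):
    p,d=camera(c);cv2.imwrite(f"pics/{c}5.png",cv2.resize(p[150:270,300:460],None,fx=4,fy=4,interpolation=cv2.INTER_CUBIC))
    for q in masks_of(c,"large_atom_1"):
        m=cv2.erode(q['region'].astype(np.uint8),np.ones((3,3)))>0
        if m.sum()>20: print(q['conf'],m.sum(),sph(cloud(c,d,m),27))
```

```text
pos [535.5 280.5  35.3] jaw now 2.4 j [ 0.42  0.56  1.49 -0.    1.08  0.38] gap 45.0 F [-0.1 -0.5 -0.8] t 9.9
turn [-0.0003  0.002  -0.0007] shift now-axes mm [ 6.8  0.1 -0.1] final-axes [ 6.8  0.1 -0.1]
0.68 460 (array([610.38845666,   8.25362901,  89.0646545 ]), np.float64(0.992917195789208))
0.68 288 (array([535.06447736, 279.82120911,  52.34424122]), np.float64(1.387612373586834))
```

View pics/scene5.png

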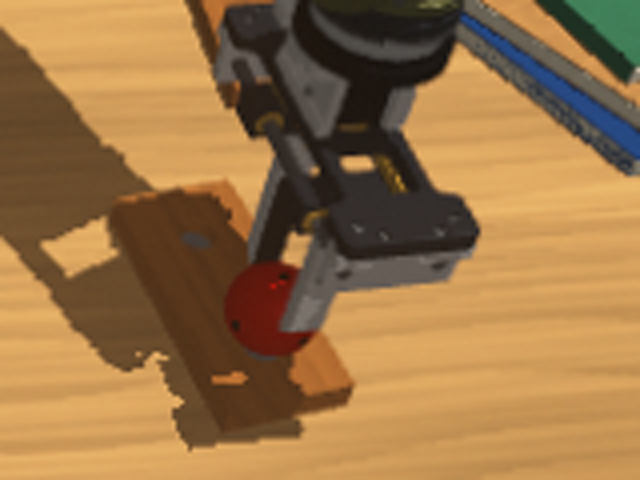

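Emit:
play_rows --motion '[0,0,0,0.003,0,0,1,0,0,0,0.003,0,0,1,0,0,0,0.001,0,0,1,0,0,0,0,0,0,1,0,0,0,0,0,0,1]'

```text
clock: 10.5
eef_pos: [536.0, 280.8, 28.7]
eef_rot: [0.374, 1.567, 0.415]
wrist_force: [-0.5, 0.5, -0.9]
finger_gap: 45.0
```

Run:
```python
from h import *
plan(535.4,280.6,28.5,2.4)
for c in("scene",):
    p,d=camera(c)
    for q in masks_of(c,"large_atom_1"):
        m=cv2.erode(q['region'].astype(np.uint8),np.ones((3,3)))>0
        if m.sum()>20: print(q['conf'],m.sum(),sph(cloud(c,d,m),27))
```

```text
pos [536.  280.8  28.7] jaw now 2.4 j [ 0.42  0.57  1.5  -0.    1.07  0.38] gap 45.0 F [-0.5  0.5 -0.9] t 10.5
turn [-0.0003  0.0037 -0.0014] shift now-axes mm [ 0.2 -0.2 -0.6] final-axes [ 0.2 -0.2 -0.6]
0.85 230 (array([535.67341251, 280.09773392,  45.90997597]), np.float64(1.220744924222291))
0.64 445 (array([610.40918195,   8.36784868,  89.01343856]), np.float64(0.968711315667805))
```

Emit:
play_rows --motion '[0,0,0,0.001,0,0,1,0,0,0,0,0,0,1,0,0,0,0,0,0,0,0,0,0,0,0,0,-0.2,0,0,0,0,0,0,-0.5,0,0,0,0,0,0,-0.7,0,0,0,0,0,0,-0.8,0,0,0,0,0,0,-0.8]'

```text
clock: 11.4
eef_pos: [536.4, 281.0, 28.3]
eef_rot: [0.376, 1.566, 0.418]
wrist_force: [-0.7, -0.3, -1.1]
finger_gap: 82.8
```

Emit:
play_rows --motion '[0,0,0,-0.005,0,0,-0.8,0,0,0,-0.015,0,0,-0.8,0,0,0,-0.03,0,0,-0.8,0,0,0,-0.04,0,0,-0.8,0,0,0,-0.025,0,0,-0.8,0,0,0,-0.01,0,0,-0.8,0,0,0,0,0,0,-0.8]'

```text
clock: 12.1
eef_pos: [535.6, 280.6, 163.1]
eef_rot: [0.376, 1.563, 0.417]
wrist_force: [0.1, 0.1, -0.9]
finger_gap: 84.3
```

Run:
```python
from h import *
plan(567.4,-39.6,130,2.4)
for c in("scene",):
    p,d=camera(c)
    for n,r in(("large_atom_1",27),("small_atom_1",21)):
      for q in masks_of(c,n):
        m=cv2.erode(q['region'].astype(np.uint8),np.ones((3,3)))>0
        if m.sum()>20: print(q['conf'],m.sum(),sph(cloud(c,d,m),r))
```

```text
pos [535.6 280.6 163.1] jaw now 2.4 j [ 0.42  0.43  1.38 -0.    1.33  0.38] gap 84.3 F [ 0.1  0.1 -0.9] t 12.1
turn [-0.0003  0.0068 -0.0027] shift now-axes mm [  32.4 -321.4   18.2] final-axes [  33.1 -321.3   18.3]
0.95 486 (array([610.22890397,   8.24053362,  89.10786985]), np.float64(0.971940262492617))
0.72 340 (array([535.76647778, 280.28544506,  45.10221768]), np.float64(1.1723437760146878))
0.62 230 (array([567.284663  , -39.16360195,  82.35547744]), np.float64(1.0900737388653545))
0.51 207 (array([520.12518886,   3.94509596,  82.44508619]), np.float64(1.0396907205212542))
```

Emit:
play_rows --motion '[0,0.007,-0.003,0,-0.02,0.001,-0.8,0,0,0,0,-0.04,0.002,-0.8,0,0,0,0,-0.045,0.003,-0.8,0,0,0,0,-0.045,0.003,-0.8,0,0,0,0,-0.045,0.003,-0.8,0,0,0,0,-0.045,0.003,-0.8,0,0,0,0,-0.04,0.003,-0.8,0,0,0,0,-0.025,0,-0.8,0,0,0,0.01,-0.01,0,-0.8,0,0,0,0.01,0,0,-0.8,0,0,0,0.005,0,0,-0.8,0,0,0,0,0,0,-0.8]'

```text
clock: 13.45
eef_pos: [558.7, -43.1, 115.8]
eef_rot: [-3.082, 1.539, -3.037]
wrist_force: [0.2, -0.9, 0.5]
finger_gap: 84.3
```

Run:
```python
from h import *
plan(567.4,-39.6,130,2.4)
```

```text
pos [558.7 -43.1 115.8] jaw now 2.6 j [-0.14  0.4   1.53 -0.01  1.24 -0.18] gap 84.3 F [ 0.2 -0.9  0.5] t 13.45
turn [ 0.0035 -0.0322  0.002 ] shift now-axes mm [-14.5   3.1   8.4] final-axes [-14.2   3.1   8.8]
```

Emit:
play_rows --motion '[0.003,-0.032,0.002,-0.006,0.003,0.008,-0.8,0,0,0,0,0,0,-0.8,0,0,0,0,0,0,-0.8]'

```text
clock: 13.75
eef_pos: [567.7, -36.7, 122.3]
eef_rot: [0.139, 1.568, 0.185]
wrist_force: [-0.4, 0.1, -0.0]
finger_gap: 84.5
```

Run:
```python
from h import *
plan(567.4,-39.6,68.5,2.4)
```

```text
pos [567.7 -36.7 122.3] jaw now 2.6 j [-0.13  0.39  1.53  0.    1.22 -0.18] gap 84.5 F [-0.4  0.1 -0. ] t 13.75
turn [ 0.0036  0.0032 -0.0005] shift now-axes mm [53.8 -2.9 -0.7] final-axes [53.8 -2.9 -0.5]
```

Emit:
play_rows --motion '[0.003,0.003,0,0.012,-0.003,0,-0.8,0,0,0,0.014,0,0,-0.8,0,0,0,0.012,0,0,-0.8,0,0,0,0.007,0,0,-0.8,0,0,0,0.003,0,0,-0.8,0,0,0,0,0,0,-0.8,0,0,0,0,0,0,-0.8]'

```text
clock: 14.45
eef_pos: [567.4, -39.6, 69.2]
eef_rot: [2.733, 1.569, 2.776]
wrist_force: [-0.3, -1.1, -0.6]
finger_gap: 84.4
```

Run:
```python
from h import *
plan(567.4,-39.6,68.5,2.4)
```

```text
pos [567.4 -39.6  69.2] jaw now 2.4 j [-0.13  0.45  1.58  0.    1.11 -0.18] gap 84.4 F [-0.3 -1.1 -0.6] t 14.45
turn [ 0.0006 -0.0014 -0.0006] shift now-axes mm [ 0.7  0.  -0. ] final-axes [ 0.7  0.  -0. ]
```

Perfectly placed; close and lift slightly.

Emit:
play_rows --motion '[0,0,0,0,0,0,1,0,0,0,0,0,0,1,0,0,0,0,0,0,1,0,0,0,0,0,0,1,0,0,0,0,0,0,1,0,0,0,0,0,0,1,0,0,0,0,0,0,1,0,0,0,0,0,0,1,0,0,0,0,0,0,1,0,0,0,-0.003,0,0,1,0,0,0,-0.003,0,0,1,0,0,0,-0.003,0,0,1,0,0,0,0,0,0,1]'

```text
clock: 15.75
eef_pos: [568.5, -39.7, 80.9]
eef_rot: [0.05, 1.569, 0.093]
wrist_force: [0.5, -1.0, 0.3]
finger_gap: 0.4
```

Run:
```python
from h import *
plan(446.6,266.4,140,2.4)
for c in("scene",):
    p,d=camera(c);cv2.imwrite(f"pics/{c}6.png",cv2.resize(p[180:300,180:340],None,fx=4,fy=4,interpolation=cv2.INTER_CUBIC))
    for n,r in(("small_atom_1",21),):
      for q in masks_of(c,n):
        m=cv2.erode(q['region'].astype(np.uint8),np.ones((3,3)))>0
        if m.sum()>20: print(q['conf'],m.sum(),sph(cloud(c,d,m),r))
```

```text
pos [568.5 -39.7  80.9] jaw now 2.4 j [-0.13  0.44  1.57  0.    1.13 -0.18] gap 0.4 F [ 0.5 -1.   0.3] t 15.75
turn [ 0.0006  0.0018 -0.0001] shift now-axes mm [ -59.3  311.1 -108.6] final-axes [ -59.1  311.  -108.9]
0.71 193 (array([567.34911332, -39.03056179,  82.23491606]), np.float64(1.0403964473720568))
0.54 63 (array([519.95516261,   3.42201397,  82.7446451 ]), np.float64(0.8927014706201786))
```

View pics/scene6.png

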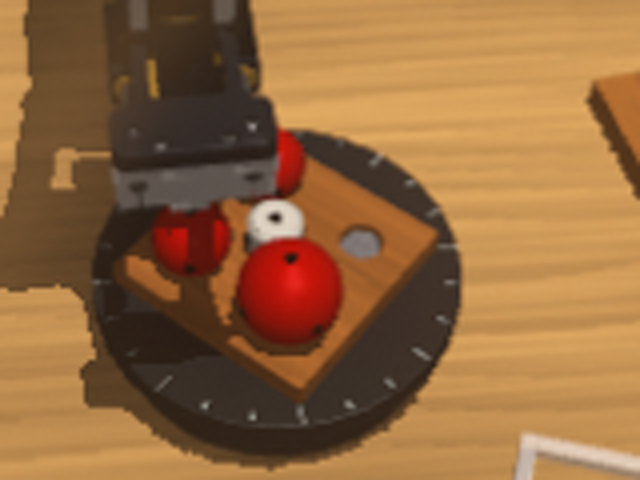

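Run:
```python
from h import *
s=read_state();P=s['eef_pos']
for dz in(0,19,40,60,97): print(dz,((proj('scene',P+[0,0,dz])[0]-[180,180])*4).round())
p,d=camera("scene");
# cloud of gripper near: points z>100 within 80mm of TCP
M=np.zeros(d.shape,bool);M[150:260,180:340]=True
C=cloud("scene",d,M);k=(np.hypot(C[:,0]-P[0],C[:,1]-P[1])<120)&(C[:,2]>106)
C=C[k];
for a in range(100,260,10):
    q=C[(C[:,2]>=a)&(C[:,2]<a+10)]
    if len(q): print(a,len(q),q[:,:2].min(0).round(),q[:,:2].max(0).round())
```

```text
0 [190. 238.]
19 [189. 215.]
40 [188. 188.]
60 [186. 162.]
97 [184. 111.]
100 92 [591. -12.] [632.  29.]
110 193 [580. -46.] [631.  24.]
120 16 [578. -48.] [581. -30.]
200 23 [646. -69.] [650.  -4.]
210 215 [588. -71.] [651.  -2.]
220 227 [518. -72.] [650.  -3.]
230 366 [544. -74.] [657.  -3.]
240 484 [548. -70.] [659.  -3.]
250 684 [546. -71.] [658.  -3.]
```

Emit:
play_rows --motion '[0,0,0,-0.01,0,0,1,0,0,0,-0.02,0,0,1,0,0,0,-0.02,0,0,1,0,0,0,-0.01,0,0,1,0,0,0,0,0,0,1,0,0,0,0,0,0,1]'

```text
clock: 16.5
eef_pos: [567.7, -39.7, 143.5]
eef_rot: [1.602, 1.57, 1.644]
wrist_force: [1.4, -1.0, -0.4]
finger_gap: 0.4
```

```bash
cat > look.py <<'E'
from h import *
import sys
s=read_state();P=s['eef_pos'];print(P.round(1),s['finger_gap'],s['eef_rot'])
p,d=camera("scene");u,v=proj('scene',P)[0];print('tcp px',u.round(),v.round(),'60 up',proj('scene',P+[0,0,60])[0].round())
u,v=int(u),int(v);y0=max(0,v-90);x0=max(0,u-80)
M=np.zeros(d.shape,bool);M[y0:v+30,x0:u+80]=True
C=cloud("scene",d,M);k=(abs(C[:,1]-P[1])<12)&(abs(C[:,0]-P[0])<70)&(C[:,2]>P[2]-30)
C=C[k]
for a in range(int(P[2])-30,int(P[2])+120,5):
    q=C[(C[:,2]>=a)&(C[:,2]<a+5)]
    if len(q): print(a,len(q),q[:,:2].min(0).round(),q[:,:2].max(0).round())
cv2.circle(p,(u,v),1,(0,255,0),-1)
cv2.imwrite(f"pics/{sys.argv[1]}.png",cv2.resize(p[y0:v+60,x0:u+80],None,fx=4,fy=4,interpolation=cv2.INTER_CUBIC))
E
python3 look.py look7
```

```text
[567.7 -39.7 143.5] 0.3668992675541248 [1.60185997 1.57041437 1.64438492]
tcp px 226.0 219.0 60 up [225. 198.]
173 1 [565. -49.] [565. -49.]
178 6 [578. -44.] [579. -34.]
183 15 [573. -49.] [581. -30.]
188 18 [576. -49.] [581. -30.]
193 18 [578. -48.] [581. -30.]
198 4 [580. -47.] [581. -37.]
```

View pics/look7.png

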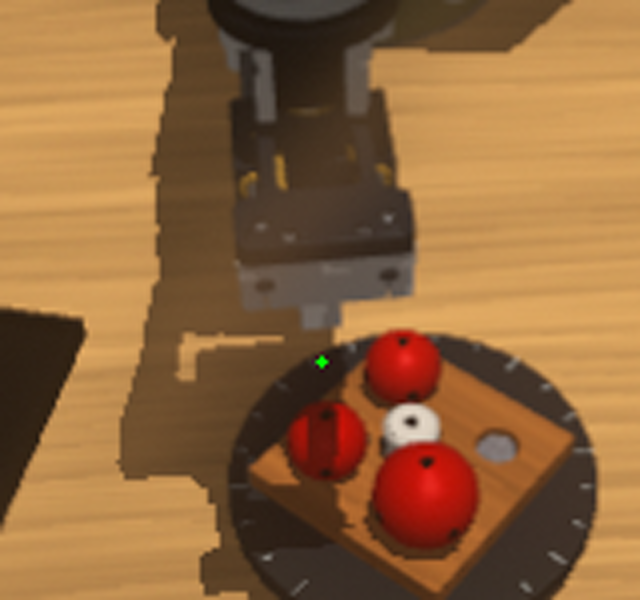

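Emit:
play_rows --motion '[0,0,0,0,0,0,-0.8,0,0,0,0,0,0,-0.8,0,0,0,0,0,0,-0.8,0,0,0,0,0,0,-0.8,0,0,0,0,0,0,-0.8,0,0,0,0,0,0,-0.8,0,0,0,0,0,0,-0.8,0,0,0,0,0,0,-0.8,0,0,0,0.015,0,0,-0.8,0,0,0,0.02,0,0,-0.8,0,0,0,0.015,0,0,-0.8,0,0,0,0.008,0,0,-0.8,0,0,0,0.002,0,0,-0.8,0,0,0,0,0,0,-0.8]'

```text
clock: 17.95
eef_pos: [567.3, -39.6, 80.1]
eef_rot: [2.728, 1.569, 2.77]
wrist_force: [-0.2, -0.5, 0.2]
finger_gap: 84.8
```

```bash
python3 - <<'E'
from h import *
plan(567.4,-39.4,39,2.4)
E
python3 look.py look8
```

```text
pos [567.3 -39.6  80.1] jaw now 2.4 j [-0.13  0.44  1.57  0.    1.14 -0.18] gap 84.8 F [-0.2 -0.5  0.2] t 17.95
turn [ 0.0006 -0.0016 -0.0007] shift now-axes mm [41.1  0.2  0.2] final-axes [41.1  0.2  0.1]
[567.3 -39.6  80.1] 84.8264030893409 [2.72796942 1.56902059 2.77046027]
tcp px 228.0 239.0 60 up [227. 220.]
50 57 [597. -52.] [620. -29.]
55 18 [597. -51.] [618. -29.]
60 84 [578. -51.] [618. -28.]
65 56 [583. -51.] [616. -28.]
70 1 [584. -48.] [584. -48.]
75 2 [585. -50.] [587. -48.]
80 3 [585. -52.] [586. -48.]
85 6 [581. -51.] [587. -47.]
90 6 [578. -51.] [586. -49.]
95 10 [559. -51.] [581. -48.]
100 8 [565. -50.] [574. -48.]
115 4 [620. -46.] [622. -34.]
120 16 [620. -45.] [622. -28.]
125 15 [615. -47.] [622. -28.]
130 18 [620. -45.] [623. -28.]
135 16 [619. -47.] [622. -28.]
140 25 [522. -47.] [622. -28.]
145 35 [519. -51.] [623. -28.]
150 31 [522. -51.] [622. -28.]
155 34 [522. -51.] [623. -29.]
160 35 [522. -50.] [623. -29.]
165 35 [522. -50.] [623. -29.]
170 32 [522. -48.] [623. -29.]
175 4 [621. -36.] [624. -31.]
```

View pics/look8.png

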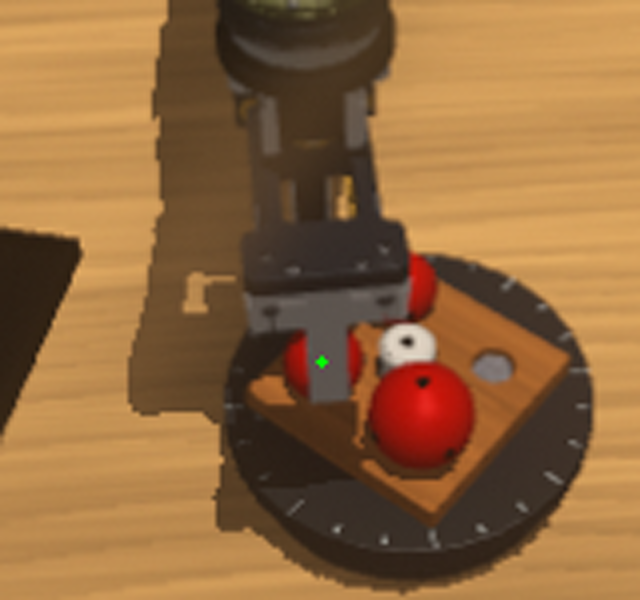

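Run:
```python
from h import *
for z in range(100,126,3): print(z,proj('scene',[621.5,-38,z])[0].round(1))
p,d=camera("scene");print(p[243:256,229].tolist(),d[243:256,229])
```

```text
100 [229.2 254.8]
103 [229.2 253.9]
106 [229.2 252.9]
109 [229.1 252. ]
112 [229.1 251.1]
115 [229.  250.2]
118 [229.  249.2]
121 [228.9 248.3]
124 [228.9 247.3]
[[77, 83, 91], [79, 84, 93], [78, 83, 91], [78, 84, 93], [78, 84, 92], [78, 83, 92], [46, 61, 82], [26, 47, 74], [24, 45, 74], [24, 47, 79], [25, 49, 81], [24, 47, 80], [24, 46, 78]] [702.1807  709.1883  707.62854 710.99664 714.12396 715.0122  783.1083
 782.31995 780.00464 780.40546 777.1857  774.9755  772.7093 ]
```

Emit:
play_rows --motion '[0,0,0,0.01,0,0,-0.8,0,0,0,0.013,0,0,-0.8,0,0,0,0.009,0,0,-0.8,0,0,0,0.005,0,0,-0.8,0,0,0,0.001,0,0,-0.8,0,0,0,0,0,0,-0.8,0,0,0,0,0,0,-0.8]'

```text
clock: 18.75
eef_pos: [567.8, -39.6, 39.8]
eef_rot: [1.415, 1.57, 1.458]
wrist_force: [0.0, 0.1, -0.2]
finger_gap: 84.5
```

```bash
python3 - <<'E'
from h import *
plan(567.4,-39.4,39,2.4)
E
python3 look.py look9
```

```text
pos [567.8 -39.6  39.8] jaw now 2.4 j [-0.13  0.49  1.6   0.    1.05 -0.18] gap 84.5 F [ 0.   0.1 -0.2] t 18.75
turn [ 0.0007  0.0001 -0.0004] shift now-axes mm [ 0.8  0.3 -0.4] final-axes [ 0.8  0.3 -0.4]
[567.8 -39.6  39.8] 84.52090298774222 [1.41547286 1.57038601 1.45801389]
tcp px 228.0 251.0 60 up [227. 233.]
44 13 [602. -51.] [635. -34.]
49 140 [597. -52.] [638. -28.]
54 11 [598. -51.] [618. -29.]
59 13 [579. -51.] [618. -29.]
64 19 [578. -51.] [615. -29.]
69 2 [583. -48.] [615. -47.]
74 5 [585. -50.] [621. -35.]
79 13 [585. -50.] [623. -29.]
84 14 [621. -45.] [623. -29.]
89 15 [522. -47.] [623. -29.]
94 29 [523. -49.] [623. -29.]
99 30 [521. -51.] [624. -29.]
104 28 [522. -51.] [623. -29.]
109 29 [522. -51.] [623. -28.]
114 32 [524. -50.] [624. -28.]
119 29 [523. -50.] [623. -28.]
124 32 [523. -50.] [623. -28.]
129 12 [621. -45.] [623. -28.]
134 1 [623. -43.] [623. -43.]
```

View pics/look9.png

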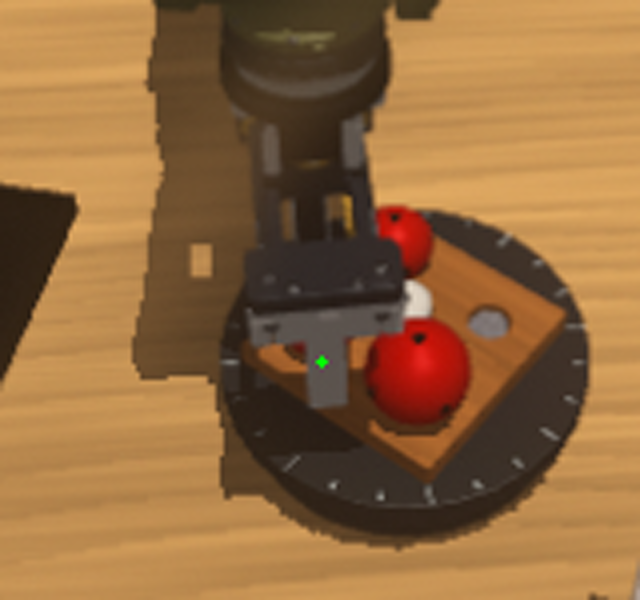

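Emit:
play_rows --motion '[0,0,0,0,0,0,1,0,0,0,0,0,0,1,0,0,0,0,0,0,1,0,0,0,0,0,0,1,0,0,0,0,0,0,1,0,0,0,0,0,0,1,0,0,0,0,0,0,1,0,0,0,0,0,0,1,0,0,0,0,0,0,1]' --newtons 15

```text
clock: 19.7
eef_pos: [568.4, -39.7, 41.0]
eef_rot: [0.011, 1.569, 0.053]
wrist_force: [0.7, -1.2, -0.1]
finger_gap: 41.4
```

Emit:
play_rows --motion '[0,0,0,-0.004,0,0,1,0,0,0,-0.01,0,0,1,0,0,0,-0.02,0,0,1,0,0,0,-0.02,0,0,1,0,0,0,-0.012,0,0,1,0,0,0,-0.004,0,0,1,0,0,0,0,0,0,1]' --newtons 20

```text
clock: 20.4
eef_pos: [568.2, -39.7, 116.0]
eef_rot: [-0.008, 1.568, 0.034]
wrist_force: [-0.4, -0.3, -0.3]
finger_gap: 41.0
```

```bash
python3 - <<'E'
from h import *
plan(446.6,266.4,100,2.4)
c='scene';p,d=camera(c)
for n,r in(("small_atom_1",21),):
      for q in masks_of(c,n):
        m=cv2.erode(q['region'].astype(np.uint8),np.ones((3,3)))>0
        if m.sum()>20: print(q['conf'],m.sum(),sph(cloud(c,d,m),r))
E
python3 look.py look10
```

```text
pos [568.2 -39.7 116. ] jaw now 2.4 j [-0.13  0.4   1.54  0.    1.21 -0.18] gap 41.0 F [-0.4 -0.3 -0.3] t 20.4
turn [0.0007 0.0023 0.    ] shift now-axes mm [  15.8  311.  -108.5] final-axes [  16.   310.9 -108.6]
0.7 206 (array([519.79999511,   4.13613331,  82.31611598]), np.float64(1.0974995975482145))
[567.8 -39.7 115. ] 41.158220584626136 [0.2528589  1.5698728  0.29535534]
tcp px 227.0 229.0 60 up [226. 208.]
145 1 [581. -51.] [581. -51.]
150 5 [583. -51.] [600. -30.]
155 22 [584. -50.] [601. -30.]
160 22 [582. -50.] [602. -30.]
165 18 [582. -50.] [601. -30.]
170 16 [599. -47.] [602. -30.]
175 22 [594. -48.] [602. -30.]
180 18 [597. -48.] [602. -30.]
185 14 [598. -46.] [602. -29.]
220 3 [543. -41.] [545. -31.]
225 24 [543. -50.] [548. -31.]
230 13 [543. -50.] [547. -31.]
```

View pics/look10.png

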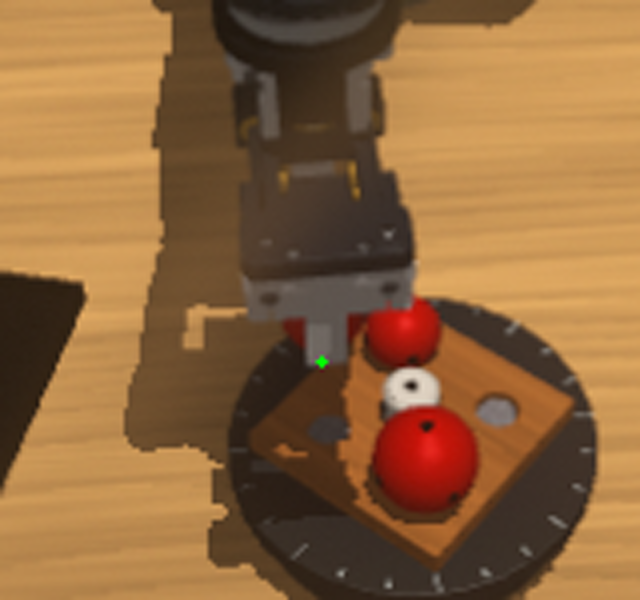

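Emit:
play_rows --motion '[0,0,0,0,0.02,-0.006,1,0,0,0,0,0.035,-0.012,1,0,0,0,0,0.04,-0.014,1,0,0,0,0,0.04,-0.014,1,0,0,0,0,0.04,-0.014,1,0,0,0,0,0.04,-0.014,1,0,0,0,0,0.035,-0.014,1,0,0,0,0,0.025,-0.01,1,0,0,0,0,0.012,-0.005,1,0,0,0,0,0.003,-0.001,1,0,0,0,0,0,0,1,0,0,0,0,0,0,1]'

```text
clock: 21.75
eef_pos: [444.3, 253.0, 106.7]
eef_rot: [-2.947, 1.558, -2.908]
wrist_force: [0.0, 0.6, -0.6]
finger_gap: 40.9
```

Run:
```python
from h import *
plan(446.6,266.4,0,2.4)
```

```text
pos [444.3 253.  106.7] jaw now 2.2 j [0.44 0.29 1.7  0.   1.16 0.4 ] gap 40.9 F [ 0.   0.6 -0.6] t 21.75
turn [-0.0027 -0.0122  0.0024] shift now-axes mm [106.7  13.6   4.1] final-axes [106.7  13.3   2.9]
```

Emit:
play_rows --motion '[-0.003,-0.012,0.002,0,0.007,0.001,1,0,0,0,0,0.005,0.001,1,0,0,0,0,0,0,1,0,0,0,0,0,0,1]'

```text
clock: 22.15
eef_pos: [447.4, 264.0, 106.7]
eef_rot: [-0.245, 1.57, -0.206]
wrist_force: [0.2, 0.2, -1.1]
finger_gap: 40.9
```

Run:
```python
from h import *
plan(446.6,266.4,-3,2.4)
```

```text
pos [447.4 264.  106.7] jaw now 2.2 j [ 0.46  0.3   1.69 -0.    1.15  0.42] gap 40.9 F [ 0.2  0.2 -1.1] t 22.15
turn [-0.003   0.0011  0.0003] shift now-axes mm [109.7   2.5  -0.8] final-axes [109.7   2.4  -0.7]
```

Emit:
play_rows --motion '[0,0,0,0.015,0.002,-0.001,1,0,0,0,0.022,0,0,1,0,0,0,0.025,0,0,1,0,0,0,0.02,0,0,1,0,0,0,0.009,0,0,1,0,0,0,0.002,0,0,1,0,0,0,0,0,0,1,0,0,0,0,0,0,1]'

```text
clock: 22.95
eef_pos: [448.3, 266.0, 12.9]
eef_rot: [0.263, 1.566, 0.301]
wrist_force: [-0.4, -0.1, 0.5]
finger_gap: 41.0
```

```bash
python3 - <<'E'
from h import *
plan(446.6,266.4,-3,2.4)
E
python3 look.py look11
```

```text
pos [448.3 266.   12.9] jaw now 2.2 j [ 0.47  0.43  1.76 -0.    0.94  0.43] gap 41.0 F [-0.4 -0.1  0.5] t 22.95
turn [-0.0037  0.0049 -0.0013] shift now-axes mm [15.9  0.4 -1.8] final-axes [15.9  0.4 -1.7]
[448.3 266.   12.9] 41.00078747904618 [0.26256335 1.56573467 0.30074655]
tcp px 349.0 210.0 60 up [353. 194.]
-3 11 [379. 254.] [389. 272.]
2 9 [380. 257.] [391. 271.]
7 22 [436. 260.] [449. 277.]
12 6 [435. 260.] [437. 268.]
17 129 [409. 254.] [518. 278.]
22 37 [410. 254.] [518. 276.]
37 1 [460. 261.] [460. 261.]
42 3 [423. 254.] [473. 256.]
47 6 [421. 254.] [478. 268.]
52 17 [415. 254.] [481. 275.]
57 26 [422. 255.] [517. 274.]
62 28 [417. 254.] [517. 275.]
67 45 [416. 254.] [482. 274.]
72 64 [418. 254.] [481. 275.]
77 28 [415. 254.] [482. 276.]
82 21 [415. 255.] [481. 275.]
87 15 [420. 254.] [482. 273.]
92 10 [417. 254.] [478. 258.]
97 6 [415. 254.] [474. 257.]
102 5 [418. 254.] [475. 257.]
107 5 [415. 254.] [475. 258.]
112 5 [419. 254.] [477. 257.]
117 1 [475. 257.] [475. 257.]
122 5 [424. 263.] [428. 268.]
127 5 [425. 259.] [426. 264.]
```

View pics/look11.png

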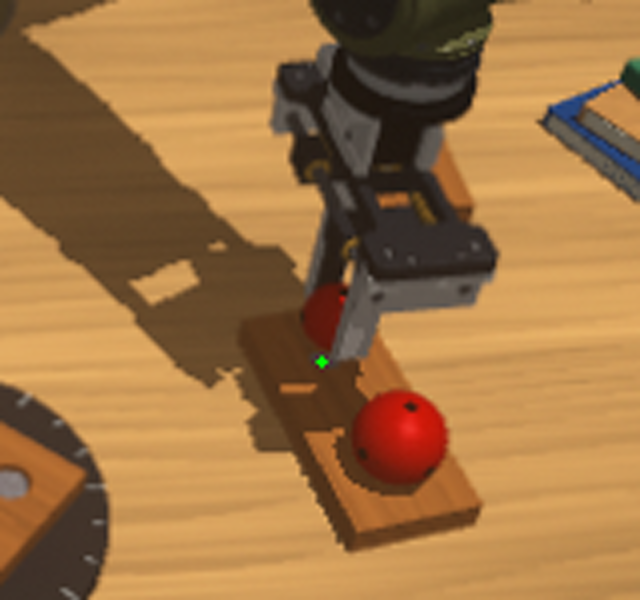

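Emit:
play_rows --motion '[0,0.005,0,0.004,0,-0.002,1,0,0,0,0.005,0,0,1,0,0,0,0.003,0,0,1,0,0,0,0,0,0,1,0,0,0,0,0,0,1]'

```text
clock: 23.5
eef_pos: [446.9, 266.4, 1.4]
eef_rot: [0.914, 1.568, 0.953]
wrist_force: [0.6, 0.2, 0.1]
finger_gap: 40.8
```

Run:
```python
from h import *
plan(446.6,266.4,-3,2.4)
c='scene';p,d=camera(c)
for n,r in(("small_atom_1",21),):
      for q in masks_of(c,n):
        m=cv2.erode(q['region'].astype(np.uint8),np.ones((3,3)))>0
        if m.sum()>20: print(q['conf'],m.sum(),sph(cloud(c,d,m),r))
```

```text
pos [446.9 266.4   1.4] jaw now 2.2 j [0.47 0.45 1.76 0.   0.92 0.43] gap 40.8 F [0.6 0.2 0.1] t 23.5
turn [-0.0036  0.0019 -0.0024] shift now-axes mm [ 4.4 -0.  -0.3] final-axes [ 4.4  0.  -0.3]
0.87 227 (array([519.6774732 ,   3.84018136,  82.63392596]), np.float64(1.027833548262724))
0.47 96 (array([446.33366778, 266.05865776,  43.40566245]), np.float64(1.252188246718349))
```

Emit:
play_rows --motion '[0,0,0,0.002,0,0,1,0,0,0,0.002,0,0,1,0,0,0,0.001,0,0,1,0,0,0,0,0,0,1,0,0,0,0,0,0,1]'

```text
clock: 24.1
eef_pos: [447.4, 266.5, -3.2]
eef_rot: [0.757, 1.567, 0.795]
wrist_force: [-1.6, -0.4, 2.4]
finger_gap: 41.3
```

Run:
```python
from h import *
plan(446.6,266.4,-3,2.4)
c='scene';p,d=camera(c)
for n,r in(("small_atom_1",21),):
      for q in masks_of(c,n):
        m=cv2.erode(q['region'].astype(np.uint8),np.ones((3,3)))>0
        if m.sum()>20: print(q['conf'],m.sum(),sph(cloud(c,d,m),r))
```

```text
pos [447.4 266.5  -3.2] jaw now 2.2 j [0.47 0.46 1.77 0.   0.91 0.43] gap 41.3 F [-1.6 -0.4  2.4] t 24.1
turn [-0.0036  0.0029 -0.0028] shift now-axes mm [-0.2 -0.1 -0.8] final-axes [-0.2 -0.1 -0.8]
0.67 219 (array([519.98990306,   4.28068901,  82.64834531]), np.float64(1.0007916202020084))
```

Contact force (2.4 N) shows it is seated. Open and rise.

Emit:
play_rows --motion '[0,0,0,0,0,0,0,0,0,0,0,0,0,-0.2,0,0,0,0,0,0,-0.4,0,0,0,0,0,0,-0.5,0,0,0,0,0,0,-0.5,0,0,0,0,0,0,-0.5]'

```text
clock: 24.8
eef_pos: [447.2, 266.5, -3.7]
eef_rot: [0.807, 1.567, 0.845]
wrist_force: [0.3, 0.6, -0.1]
finger_gap: 70.5
```

Emit:
play_rows --motion '[0,0,0,-0.005,0,0,-0.5,0,0,0,-0.015,0,0,-0.5,0,0,0,-0.03,0,0,-0.5,0,0,0,-0.04,0,0,-0.5,0,0,0,-0.025,0,0,-0.5,0,0,0,-0.005,0,0,-0.5,0,0,0,0,0,0,-0.5]'

```text
clock: 25.5
eef_pos: [446.3, 265.9, 121.5]
eef_rot: [0.963, 1.568, 1.001]
wrist_force: [0.2, -0.2, -0.2]
finger_gap: 70.5
```

Run:
```python
from h import *
plan(565,6.4,100,-87.6)
plan(565,6.4,100,92.4)
c='scene';p,d=camera(c)
for n,r in(("small_atom_1",21),("large_atom_1",27)):
      for q in masks_of(c,n):
        m=cv2.erode(q['region'].astype(np.uint8),np.ones((3,3)))>0
        if m.sum()>20: print(q['conf'],m.sum(),sph(cloud(c,d,m),r))
q=masks_of(c,'hub')
for q in q:
  C=cloud(c,d,q['region']);print(q['conf'],np.median(C,0))
cv2.imwrite("pics/scene12.png",p)
```

```text
pos [446.3 265.9 121.5] jaw now 2.2 j [0.47 0.28 1.68 0.   1.18 0.43] gap 70.5 F [ 0.2 -0.2 -0.2] t 25.5
turn [ 1.5672e+00 -5.0000e-04 -3.1000e-03] shift now-axes mm [  21.1 -263.9  108.7] final-axes [ 21.5 107.8 264.2]
pos [446.3 265.9 121.5] jaw now 2.2 j [0.47 0.28 1.68 0.   1.18 0.43] gap 70.5 F [ 0.2 -0.2 -0.2] t 25.5
turn [ 1.5672e+00 -5.0000e-04 -3.1000e-03] shift now-axes mm [  21.1 -263.9  108.7] final-axes [ 21.5 107.8 264.2]
0.66 211 (array([519.68710084,   4.33551151,  82.61630174]), np.float64(1.0987073319070104))
0.46 165 (array([446.71002895, 265.42849579,  38.73777821]), np.float64(1.3313486963322791))
0.76 371 (array([535.78545423, 280.11778374,  45.20333206]), np.float64(1.1997164368835094))
0.69 480 (array([610.15981724,   8.30759305,  89.0714404 ]), np.float64(0.9854357382773223))
0.65 [567.09249147   2.54794085  90.62950064]
```

View pics/scene12.png

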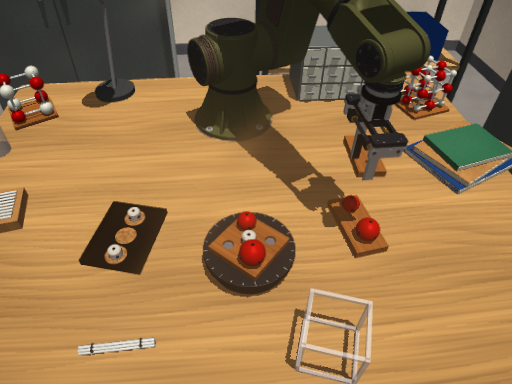

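Run:
```python
from h import *
for c in('scene','top'):
    p,d=camera(c)
    v,u=np.nonzero(d>0);C=cloud(c,d,np.ones(d.shape,bool));hsv=cv2.cvtColor(p,cv2.COLOR_BGR2HSV)[v,u].astype(int)
    k=(np.hypot(C[:,0]-565,C[:,1]-6)<26)&(hsv[:,1]<90)&(C[:,2]>70);D=C[k];t=D[D[:,2]>87]
    print(c,len(D),D.mean(0).round(1),'top',len(t),t.mean(0).round(1),np.percentile(t,[2,98],axis=0).round(1).tolist())
    print(place_of(c,'hub')[0]['conf'],[w(c,q['at']).round(1) for q in place_of(c,'hub')])
    g=(np.hypot(C[:,0]-565,C[:,1]-6)<70)&(hsv[:,1]<60)&(C[:,2]>50)&(C[:,2]<64)
    for s in(1,-1):
        q=g&((C[:,1]-6)*s>20);print('seat',q.sum(),C[q].mean(0).round(1))
    cv2.imwrite(f"pics/{c}13.png",cv2.resize(p[90:170,210:310] if c=='top' else p[200:300,190:310],None,fx=5,fy=5,interpolation=cv2.INTER_CUBIC))
```

```text
scene 123 [567.2   3.3  89.8] top 112 [566.7   4.   90.5] [[554.7, -8.8, 87.8], [577.6, 17.6, 92.9]]
0.51 [array([566.5,   3.9,  65.7]), array([521.3,   1.5,  79.9])]
seat 44 [561.2  51.4  58.5]
seat 46 [565.3 -39.6  58.5]
top 132 [562.5   6.3  88.5] top 103 [563.8   6.3  90.2] [[550.5, -6.4, 87.0], [577.3, 20.0, 93.7]]
0.53 [array([564.4,   6.3,  63.8])]
seat 91 [559.9  52.2  56. ]
seat 91 [562.6 -40.8  55.6]
```

View pics/top13.png

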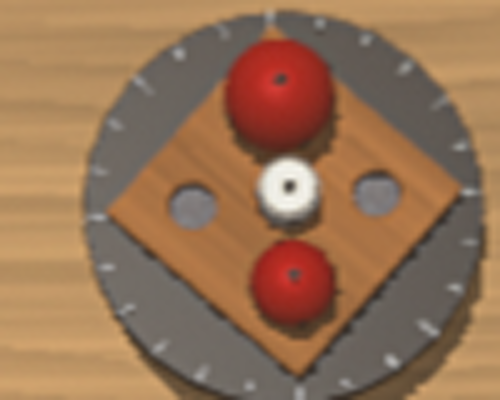

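Emit:
play_rows --motion '[0,0,0,0,-0.015,0.006,-0.3,0,0,0,0,-0.03,0.012,-0.3,0,0,0,0,-0.035,0.015,-0.3,0,0,0,0,-0.04,0.017,-0.3,0,0,0,0,-0.04,0.017,-0.3,0,0,0,0,-0.04,0.017,-0.3,0,0,0,0,-0.03,0.013,-0.3,0,0,0,0,-0.015,0.008,-0.3,0,0,0,0,-0.005,0.003,-0.3,0,0,0,0,0,0,-0.3]'

```text
clock: 27.0
eef_pos: [567.2, 10.9, 118.7]
eef_rot: [2.253, 1.569, 2.293]
wrist_force: [0.3, 0.1, -0.9]
finger_gap: 61.4
```

Emit:
play_rows --motion '[0.142,0,0,0,0,0,-0.3,0.142,0,0,0,0,0,-0.3,0.142,0,0,0,0,0,-0.3,0.142,0,0,0,0,0,-0.3,0.142,0,0,0,0,0,-0.3,0.142,0,0,0,0,0,-0.3,0.142,0,0,0,0,0,-0.3,0.142,0,0,0,0,0,-0.3,0.142,0,0,0,0,0,-0.3,0.142,0,0,0,0,0,-0.3,0.1,0,0,0,0,0,-0.3,0,0,0,0,0,0,-0.3]'

```text
clock: 28.2
eef_pos: [561.9, 25.9, 118.7]
eef_rot: [-2.338, 1.566, 2.418]
wrist_force: [-0.1, 0.4, -0.3]
finger_gap: 61.4
```

Run:
```python
from h import *
plan(565.2,5.3,37,-87.6)
```

```text
pos [561.9  25.9 118.7] jaw now -87.5 j [-0.02  0.38  1.55  0.    1.21  1.51] gap 61.4 F [-0.1  0.4 -0.3] t 28.2
turn [ 0.0017 -0.0033  0.0034] shift now-axes mm [81.6  2.7 21. ] final-axes [81.7  2.5 20.8]
```

Emit:
play_rows --motion '[0.002,-0.003,0.003,0,0.001,0.009,-0.3,0,0,0,0,0.001,0.008,-0.3,0,0,0,0,0,0.002,-0.3,0,0,0,0,0,0,-0.3,0,0,0,0,0,0,-0.3]'

```text
clock: 28.7
eef_pos: [564.5, 6.6, 118.7]
eef_rot: [-2.295, 1.571, 2.47]
wrist_force: [0.4, -0.7, 0.2]
finger_gap: 61.0
```

Run:
```python
from h import *
plan(565.2,5.3,37,-87.6)
```

```text
pos [564.5   6.6 118.7] jaw now -87.0 j [-0.05  0.38  1.55  0.    1.21  1.47] gap 61.0 F [ 0.4 -0.7  0.2] t 28.7
turn [ 0.01   -0.0001  0.0001] shift now-axes mm [81.7  0.7  1.3] final-axes [81.7  0.7  1.3]
```

Emit:
play_rows --motion '[0.01,0,0,0.01,0.001,0.001,-0.3,0,0,0,0.015,0,0,-0.3,0,0,0,0.013,0,0,-0.3,0,0,0,0.007,0,0,-0.3,0,0,0,0.002,0,0,-0.3,0,0,0,0,0,0,-0.3,0,0,0,0,0,0,-0.3]'

```text
clock: 29.4
eef_pos: [565.5, 5.8, 67.7]
eef_rot: [-1.86, 1.57, 2.893]
wrist_force: [-0.8, -0.1, 0.5]
finger_gap: 61.3
```

```bash
python3 - <<'E'
from h import *
plan(565.2,5.3,37,-87.6)
E
python3 look.py look14 | head -2
```

```text
pos [565.5   5.8  67.7] jaw now -87.7 j [-0.05  0.45  1.59  0.    1.11  1.48] gap 61.3 F [-0.8 -0.1  0.5] t 29.4
turn [-0.0009 -0.0003  0.0009] shift now-axes mm [30.7 -0.2  0.5] final-axes [30.7 -0.3  0.5]
[565.5   5.8  67.7] 61.32376419866176 [-1.86006218  1.56984839  2.89333934]
tcp px 249.0 241.0 60 up [249. 222.]
```

View pics/look14.png

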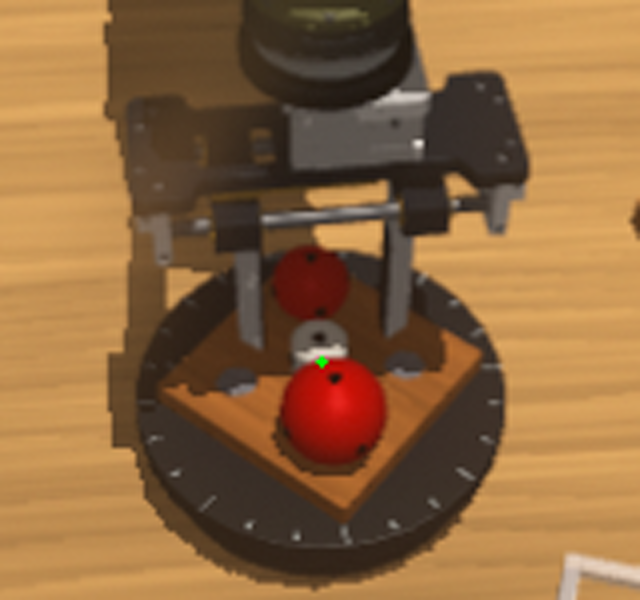

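Emit:
play_rows --motion '[0,0,0,0.008,0,0.001,-0.3,0,0,0,0.009,0,0,-0.3,0,0,0,0.005,0,0,-0.3,0,0,0,0.002,0,0,-0.3,0,0,0,0,0,0,-0.3,0,0,0,0,0,0,-0.3]'

```text
clock: 30.05
eef_pos: [565.8, 4.7, 42.2]
eef_rot: [2.398, 1.571, 0.868]
wrist_force: [-0.3, -0.7, 0.3]
finger_gap: 60.9
```

```bash
python3 - <<'E'
from h import *
plan(565.2,5.3,38,-87.6)
E
python3 look.py look15 | head -2
```

```text
pos [565.8   4.7  42.2] jaw now -87.7 j [-0.06  0.48  1.61  0.    1.06  1.47] gap 60.9 F [-0.3 -0.7  0.3] t 30.05
turn [-0.001  -0.0002 -0.0002] shift now-axes mm [ 4.2 -0.6 -0.6] final-axes [ 4.2 -0.6 -0.6]
[565.8   4.7  42.2] 60.85687666920034 [2.39763775 1.57057052 0.867759  ]
tcp px 249.0 248.0 60 up [249. 231.]
```

View pics/look15.png

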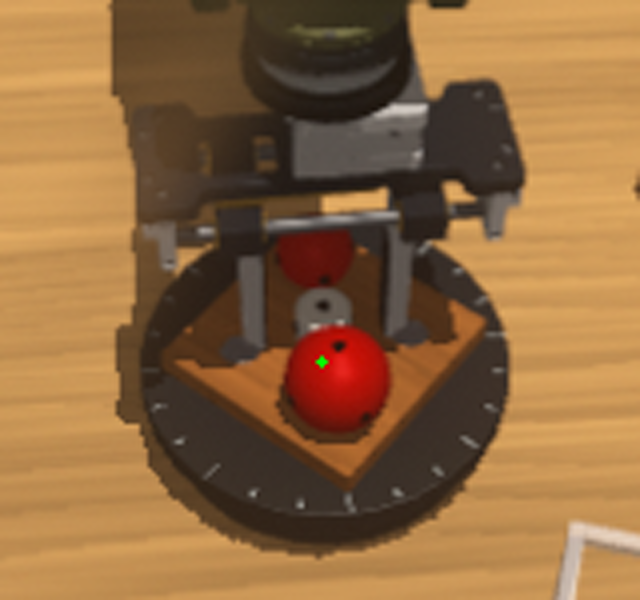

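Emit:
play_rows --motion '[0,0,0,0.002,0,0,-0.3,0,0,0,0,0,0,-0.3,0,0,0,0,0,0,0,0,0,0,0,0,0,0.2,0,0,0,0,0,0,0.5,0,0,0,0,0,0,1,0,0,0,0,0,0,1,0,0,0,0,0,0,1,0,0,0,0,0,0,1]' --newtons 15

```text
clock: 31.0
eef_pos: [566.2, 4.7, 40.7]
eef_rot: [1.591, 1.569, 0.061]
wrist_force: [1.1, -0.1, 0.2]
finger_gap: 29.6
```

Run:
```python
from h import *
plan(565.2,5.3,38,-87.6)
```

```text
pos [566.2   4.7  40.7] jaw now -87.6 j [-0.06  0.48  1.61  0.    1.05  1.47] gap 29.6 F [ 1.1 -0.1  0.2] t 31.0
turn [-0.0009 -0.     -0.0014] shift now-axes mm [ 2.7 -1.  -0.6] final-axes [ 2.7 -1.  -0.6]
```

Emit:
play_rows --motion '[0,0,0,-0.004,0,0,1,0,0,0,-0.01,0,0,1,0,0,0,-0.02,0,0,1,0,0,0,-0.025,0,0,1,0,0,0,-0.015,0,0,1,0,0,0,-0.005,0,0,1,0,0,0,0,0,0,1]'

```text
clock: 31.7
eef_pos: [566.0, 4.7, 125.9]
eef_rot: [1.534, 1.568, 0.004]
wrist_force: [-0.2, -1.9, -0.7]
finger_gap: 29.6
```

```bash
python3 - <<'E'
from h import *
plan(480.5,-278.7,60,-105)
E
python3 look.py look16 | head -2
```

```text
pos [566.    4.7 125.9] jaw now -87.6 j [-0.06  0.38  1.54  0.    1.22  1.47] gap 29.6 F [-0.2 -1.9 -0.7] t 31.7
turn [ 3.028e-01 -3.000e-04 -2.300e-03] shift now-axes mm [ 65.7 -97.2 279.6] final-axes [ 65.9  -9.2 295.9]
[566.    4.7 125.9] 29.61842008046373 [1.53353812 1.56845028 0.00376596]
tcp px 249.0 223.0 60 up [249. 203.]
```

View pics/look16.png

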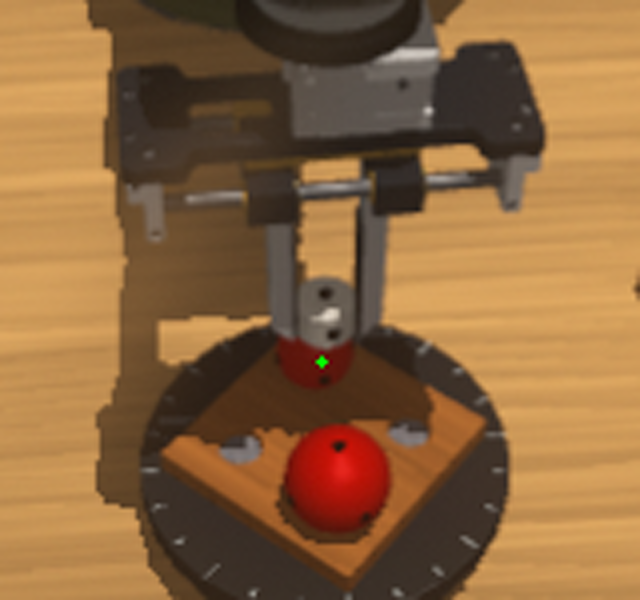

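Emit:
play_rows --motion '[0,0,0,0,-0.006,0.016,1,0,0,0,0,-0.01,0.03,1,0,0,0,0,-0.014,0.038,1,0,0,0,0,-0.014,0.04,1,0,0,0,0,-0.014,0.04,1,0,0,0,0,-0.014,0.04,1,0,0,0,0,-0.012,0.035,1,0.06,0,0,0,-0.008,0.022,1,0.1,0,0,0,-0.003,0.01,1,0.1,0,0,0,0,0,1,0.03,0,0,0,0,0,1,0,0,0,0,0,0,1,0,0,0,0,0,0,1]'

```text
clock: 33.05
eef_pos: [466.0, -287.1, 114.0]
eef_rot: [-1.749, 1.555, 2.701]
wrist_force: [-0.2, 0.0, -0.9]
finger_gap: 29.6
```

Run:
```python
from h import *
plan(480.5,-278.7,50,-105)
```

```text
pos [ 466.  -287.1  114. ] jaw now -105.0 j [-0.62  0.36  1.59 -0.    1.21  1.22] gap 29.6 F [-0.2  0.  -0.9] t 33.05
turn [-0.0008 -0.0029  0.016 ] shift now-axes mm [ 63.8  12.9 -11.7] final-axes [ 64.   11.9 -11.9]
```

Emit:
play_rows --motion '[0,-0.003,0.016,0,0.006,-0.006,1,0,0,0,0.005,0.004,-0.004,1,0,0,0,0.015,0.001,-0.001,1,0,0,0,0.015,0,0,1,0,0,0,0.01,0,0,1,0,0,0,0.004,0,0,1,0,0,0,0,0,0,1,0,0,0,0,0,0,1]'

```text
clock: 33.85
eef_pos: [481.9, -277.0, 61.9]
eef_rot: [1.443, 1.569, -0.384]
wrist_force: [-0.2, 0.3, -0.5]
finger_gap: 30.0
```

```bash
python3 - <<'E'
from h import *
plan(480.5,-278.7,0,-105)
p,d=camera('top');c='top'
P=read_state()['eef_pos'];print(masks_of('top','tray_hub_1').__len__())
cv2.imwrite("pics/top17.png",cv2.resize(p[100:240,300:440],None,fx=4,fy=4,interpolation=cv2.INTER_CUBIC))
E
python3 look.py look17 | head -2
```

```text
pos [ 481.9 -277.    61.9] jaw now -104.7 j [-0.59  0.43  1.62  0.    1.08  1.24] gap 30.0 F [-0.2  0.3 -0.5] t 33.85
turn [ 0.0054  0.0002 -0.002 ] shift now-axes mm [61.9 -1.1  2. ] final-axes [61.9 -1.   2. ]
0
[ 482.  -277.1   62.2] 29.657704778685716 [ 1.38348781  1.56838143 -0.44382693]
tcp px 121.0 220.0 60 up [114. 202.]
```

View pics/look17.png

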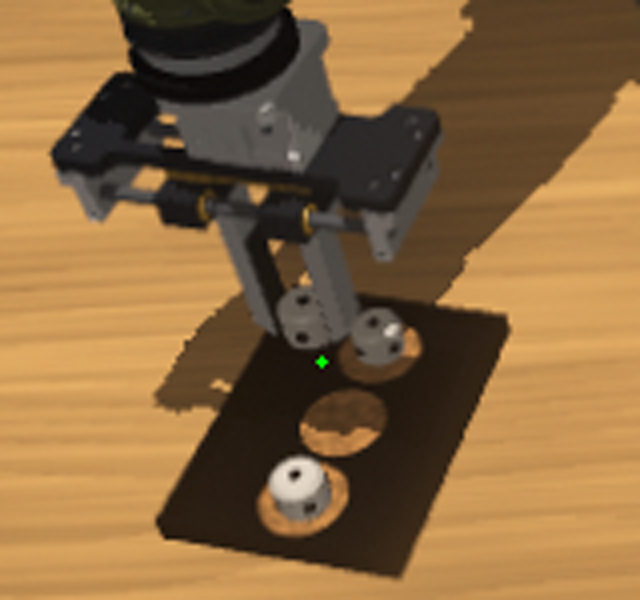

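Emit:
play_rows --motion '[0.005,0,-0.002,0.01,-0.001,0.002,1,0,0,0,0.015,0,0,1,0,0,0,0.015,0,0,1,0,0,0,0.01,0,0,1,0,0,0,0.004,0,0,1,0,0,0,0,0,0,1,0,0,0,0,0,0,1]'

```text
clock: 34.7
eef_pos: [480.6, -280.0, 5.8]
eef_rot: [1.053, 1.568, -0.781]
wrist_force: [0.2, 0.9, -1.0]
finger_gap: 29.6
```

```bash
python3 - <<'E'
from h import *
plan(480.5,-278.7,-17.3,-105)
c='scene';p,d=camera(c)
print([(w(c,q['at']).round(1).tolist(),round(q['conf'],2)) for q in place_of(c,'hub')])
E
python3 look.py look18 | head -2
```

```text
pos [ 480.6 -280.     5.8] jaw now -105.1 j [-0.59  0.51  1.66 -0.    0.97  1.24] gap 29.6 F [ 0.2  0.9 -1. ] t 34.7
turn [-0.0016  0.0013 -0.0023] shift now-axes mm [23.1 -0.5 -1.3] final-axes [23.1 -0.4 -1.3]
[([480.1, -282.1, 27.4], 0.63), ([492.6, 271.1, -1.4], 0.4), ([565.8, 0.2, 66.6], 0.22)]
[ 480.7 -280.1    6. ] 29.6942966433725 [ 1.07441272  1.56771715 -0.75977223]
tcp px 125.0 235.0 60 up [119. 219.]
```

View pics/look18.png

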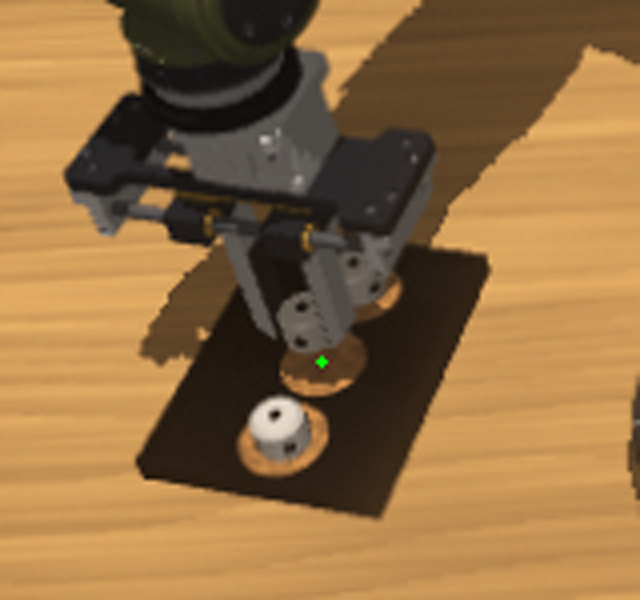

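Emit:
play_rows --motion '[0,0.001,-0.002,0.005,0,-0.002,1,0,0,0,0.007,0,0,1,0,0,0,0.004,0,0,1,0,0,0,0.001,0,0,1,0,0,0,0,0,0,1,0,0,0,0,0,0,1]'

```text
clock: 35.45
eef_pos: [481.5, -278.1, -12.1]
eef_rot: [1.108, 1.569, -0.726]
wrist_force: [-0.5, -0.2, -1.0]
finger_gap: 29.5
```

Run:
```python
from h import *
plan(480.5,-278.7,-17.3,-105)
c='scene';p,d=camera(c)
print([(w(c,q['at']).round(1).tolist(),round(q['conf'],2)) for q in place_of(c,'hub')])
```

```text
pos [ 481.5 -278.1  -12.1] jaw now -105.1 j [-0.59  0.54  1.66 -0.    0.94  1.24] gap 29.5 F [-0.5 -0.2 -1. ] t 35.45
turn [-0.0014  0.0006 -0.0013] shift now-axes mm [ 5.2 -0.8  0.9] final-axes [ 5.2 -0.8  0.9]
[([480.5, -278.8, 8.9], 0.65), ([564.2, 7.6, 66.8], 0.32)]
```

Emit:
play_rows --motion '[0,0,0,0.002,0,0,1,0,0,0,0.001,0,0,1,0,0,0,0.001,0,0,1,0,0,0,0,0,0,1]'

```text
clock: 35.95
eef_pos: [481.7, -278.3, -16.0]
eef_rot: [1.156, 1.568, -0.678]
wrist_force: [-0.8, 0.3, -0.4]
finger_gap: 29.6
```

Run:
```python
from h import *
plan(480.5,-278.7,-17.3,-105)
```

```text
pos [ 481.7 -278.3  -16. ] jaw now -105.1 j [-0.59  0.55  1.67 -0.    0.93  1.24] gap 29.6 F [-0.8  0.3 -0.4] t 35.95
turn [-0.0015  0.0009 -0.0021] shift now-axes mm [ 1.3 -1.1  0.7] final-axes [ 1.3 -1.1  0.7]
```

Emit:
play_rows --motion '[0,0,0,0.001,0,0,1,0,0,0,0.0005,0,0,1,0,0,0,0,0,0,1]'

```text
clock: 36.25
eef_pos: [481.9, -278.3, -17.2]
eef_rot: [1.187, 1.568, -0.647]
wrist_force: [-0.1, 0.1, 0.5]
finger_gap: 29.5
```

Emit:
play_rows --motion '[0,0,0,0.0005,0,0,1,0,0,0,0,0,0,1,0,0,0,0,0,0,0.3,0,0,0,0,0,0,0.2,0,0,0,0,0,0,0,0,0,0,0,0,0,-0.1,0,0,0,0,0,0,-0.1,0,0,0,0,0,0,-0.1]'

```text
clock: 37.05
eef_pos: [482.0, -278.4, -17.5]
eef_rot: [1.187, 1.568, -0.647]
wrist_force: [-0.6, -0.6, 0.1]
finger_gap: 51.5
```

Emit:
play_rows --motion '[0,0,0,-0.005,0,0,-0.1,0,0,0,-0.015,0,0,-0.1,0,0,0,-0.03,0,0,-0.1,0,0,0,-0.04,0,0,-0.1,0,0,0,-0.025,0,0,-0.1,0,0,0,-0.005,0,0,-0.1,0,0,0,0,0,0,-0.1]'

```text
clock: 37.75
eef_pos: [481.6, -278.1, 111.9]
eef_rot: [1.21, 1.566, -0.624]
wrist_force: [-1.2, -0.8, -0.7]
finger_gap: 51.7
```

Run:
```python
from h import *
plan(446.6,266.4,100,2.4)
for c in('scene','top'):
    p,d=camera(c)
    print(c,[(w(c,q['at']).round(1).tolist(),round(q['conf'],2)) for q in place_of(c,'hub')])
    cv2.imwrite(f"pics/{c}19.png",p if c=='scene' else p)
```

```text
pos [ 481.6 -278.1  111.9] jaw now -105.1 j [-0.59  0.37  1.58 -0.    1.18  1.24] gap 51.7 F [-1.2 -0.8 -0.7] t 37.75
turn [ 1.2657 -0.0014 -0.0052] shift now-axes mm [  10.2 -175.5 -516.6] final-axes [  11.9 -545.5   12.2]
scene [([480.2, -281.2, 5.3], 0.5)]
top [([481.5, -277.9, 5.7], 0.53), ([445.9, 269.9, 39.6], 0.51), ([476.0, -274.9, 2.3], 0.33)]
```

View pics/scene19.png

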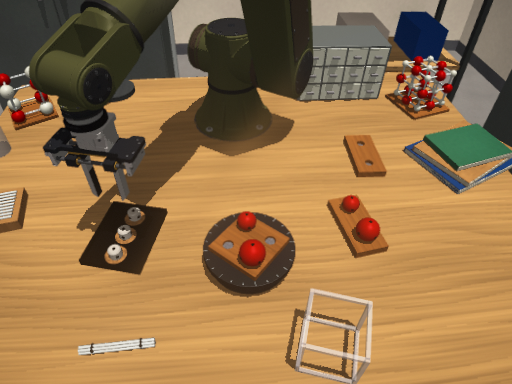

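Emit:
play_rows --motion '[-0.145,0,0,0,0,0,-0.5,-0.145,0,0,0,0,0,-0.5,-0.145,0,0,0,0,0,-0.5,-0.145,0,0,0,0,0,-0.5,-0.145,0,0,0,0,0,-0.5,-0.145,0,0,0,0,0,-0.5,-0.145,0,0,0,0,0,-0.5,-0.145,0,0,0,0,0,-0.5,-0.145,0,0,0,0,0,-0.5,-0.145,0,0,0,0,0,-0.5,-0.145,0,0,0,0,0,-0.5,-0.145,0,0,0,0,0,-0.5,-0.1,0,0,0,0,0,-0.5,0,0,0,0,0,0,-0.5]'

```text
clock: 39.35
eef_pos: [474.2, -273.3, 91.2]
eef_rot: [2.487, 1.541, 2.557]
wrist_force: [0.2, 0.9, 0.7]
finger_gap: 70.8
```

Run:
```python
from h import *
plan(446.6,266.2,120,2.4)
```

```text
pos [ 474.2 -273.3   91.2] jaw now 4.0 j [-0.59  0.4   1.6  -0.    1.18 -0.66] gap 70.8 F [0.2 0.9 0.7] t 39.35
turn [ 0.0283 -0.0236 -0.0176] shift now-axes mm [-19.4 540.6   9.7] final-axes [-28.8 540.2  -5. ]
```

Emit:
play_rows --motion '[0.028,-0.024,-0.018,-0.015,0.02,0,-0.5,0,0,0,-0.01,0.035,0,-0.5,0,0,0,0,0.045,0,-0.5,0,0,0,0,0.045,0,-0.5,0,0,0,0,0.045,0,-0.5,0,0,0,0,0.045,0,-0.5,0,0,0,0,0.045,0,-0.5,0,0,0,0,0.045,0,-0.5,0,0,0,0,0.045,0,-0.5,0,0,0,0,0.045,0,-0.5,0,0,0,0,0.04,0,-0.5,0,0,0,0,0.03,0,-0.5,0,0,0,0,0.015,0,-0.5,0,0,0,0,0.005,0,-0.5,0,0,0,0,0,0,-0.5]'

```text
clock: 40.85
eef_pos: [458.1, 250.8, 107.8]
eef_rot: [-3.125, 1.557, -3.138]
wrist_force: [0.4, -1.0, -0.6]
finger_gap: 70.4
```

Run:
```python
from h import *
plan(446.6,266,110,2.4)
```

```text
pos [458.1 250.8 107.8] jaw now -0.8 j [0.43 0.31 1.67 0.01 1.17 0.44] gap 70.4 F [ 0.4 -1.  -0.6] t 40.85
turn [-0.0555 -0.0138 -0.0001] shift now-axes mm [ -2.1  15.1 -11.7] final-axes [ -2.2  15.7 -10.8]
```

Emit:
play_rows --motion '[-0.055,-0.014,0,0,0.007,-0.006,-0.5,0,0,0,0,0.006,-0.004,-0.5,0,0,0,0,0.001,0,-0.5,0,0,0,0,0,0,-0.5,0,0,0,0,0,0,-0.5]'

```text
clock: 41.35
eef_pos: [448.1, 261.7, 107.1]
eef_rot: [-2.613, 1.569, -2.581]
wrist_force: [-0.1, 0.3, -0.0]
finger_gap: 70.2
```

Run:
```python
from h import *
plan(446.6,266,-3.2,2.4)
```

```text
pos [448.1 261.7 107.1] jaw now 1.8 j [ 0.46  0.3   1.69 -0.    1.15  0.43] gap 70.2 F [-0.1  0.3 -0. ] t 41.35
turn [-0.0099 -0.0016  0.0009] shift now-axes mm [110.3   4.5  -1.2] final-axes [110.3   4.4  -1.3]
```

Emit:
play_rows --motion '[-0.01,-0.002,0.001,0.005,0.004,-0.001,-0.5,0,0,0,0.01,0,0,-0.5,0,0,0,0.02,0,0,-0.5,0,0,0,0.02,0,0,-0.5,0,0,0,0.012,0,0,-0.5,0,0,0,0.005,0,0,-0.5,0,0,0,0,0,0,-0.5,0,0,0,0,0,0,-0.5]'

```text
clock: 42.15
eef_pos: [447.2, 265.2, 30.0]
eef_rot: [-0.526, 1.571, -0.486]
wrist_force: [0.1, 0.8, -0.1]
finger_gap: 70.8
```

Run:
```python
from h import *
plan(446.6,266,-3.2,2.4)
```

```text
pos [447.2 265.2  30. ] jaw now 2.3 j [ 0.46  0.41  1.75 -0.    0.99  0.42] gap 70.8 F [ 0.1  0.8 -0.1] t 42.15
turn [-0.0014  0.0001  0.    ] shift now-axes mm [33.2  0.8 -0.6] final-axes [33.2  0.8 -0.6]
```

Emit:
play_rows --motion '[0,0,0,0.008,0.001,-0.001,-0.5,0,0,0,0.01,0,0,-0.5,0,0,0,0.007,0,0,-0.5,0,0,0,0.003,0,0,-0.5,0,0,0,0,0,0,-0.5,0,0,0,0,0,0,-0.5]'

```text
clock: 42.75
eef_pos: [446.8, 266.6, 0.8]
eef_rot: [0.394, 1.569, 0.434]
wrist_force: [-0.1, -0.5, -0.1]
finger_gap: 70.7
```

Run:
```python
from h import *
plan(446.6,266,-3.2,2.4)
```

```text
pos [446.8 266.6   0.8] jaw now 2.3 j [ 0.47  0.45  1.76 -0.    0.92  0.43] gap 70.7 F [-0.1 -0.5 -0.1] t 42.75
turn [-0.0014  0.0021 -0.0009] shift now-axes mm [ 4.  -0.6 -0.2] final-axes [ 4.  -0.6 -0.2]
```

Emit:
play_rows --motion '[0,0,0,0.004,0,0,-0.5,0,0,0,0,0,0,-0.5,0,0,0,0,0,0,0,0,0,0,0,0,0,0.2,0,0,0,0,0,0,0.5,0,0,0,0,0,0,1,0,0,0,0,0,0,1,0,0,0,0,0,0,1]' --newtons 15

```text
clock: 43.55
eef_pos: [447.3, 266.9, -2.7]
eef_rot: [0.407, 1.567, 0.448]
wrist_force: [-0.5, 0.6, 0.1]
finger_gap: 41.3
```

Emit:
play_rows --motion '[0,0,0,-0.005,0,0,1,0,0,0,-0.01,0,0,1,0,0,0,-0.02,0,0,1,0,0,0,-0.03,0,0,1,0,0,0,-0.03,0,0,1,0,0,0,-0.015,0,0,1,0,0,0,-0.004,0,0,1,0,0,0,0,0,0,1]' --newtons 20

```text
clock: 44.35
eef_pos: [446.6, 266.5, 119.8]
eef_rot: [0.414, 1.566, 0.454]
wrist_force: [-0.0, 0.6, -0.8]
finger_gap: 41.1
```

Run:
```python
from h import *
plan(567.4,-39.4,110,2.4)
c='scene';p,d=camera(c)
for n,r in(("small_atom_1",21),("large_atom_1",27)):
      for q in masks_of(c,n):
        m=cv2.erode(q['region'].astype(np.uint8),np.ones((3,3)))>0
        if m.sum()>20: print(q['conf'],m.sum(),sph(cloud(c,d,m),r))
```

```text
pos [446.6 266.5 119.8] jaw now 2.3 j [ 0.47  0.29  1.68 -0.    1.17  0.43] gap 41.1 F [-0.   0.6 -0.8] t 44.35
turn [-0.0015  0.0047 -0.0021] shift now-axes mm [   9.7 -310.6  108.3] final-axes [   9.8 -310.7  107.9]
0.73 208 (array([520.03684475,   3.51717312,  82.24537405]), np.float64(1.1365916981385782))
0.5 92 (array([446.3204087 , 265.95795268, 160.89266968]), np.float64(1.2033976233936692))
0.65 346 (array([535.88399449, 280.19304585,  45.14429617]), np.float64(1.2216842577669504))
0.58 466 (array([610.41081995,   8.48022741,  89.19181134]), np.float64(0.9606127862961523))
0.37 1475 (array([499.2816163 , 265.54525744,  18.14720603]), np.float64(36.6711078159674))
```

Emit:
play_rows --motion '[0,0.005,-0.002,0,-0.02,0.006,1,0,0,0,0,-0.035,0.011,1,0,0,0,0,-0.04,0.014,1,0,0,0,0,-0.04,0.014,1,0,0,0,0,-0.04,0.014,1,0,0,0,0,-0.04,0.014,1,0,0,0,0,-0.035,0.013,1,0,0,0,0,-0.03,0.01,1,0,0,0,0,-0.018,0.006,1,0,0,0,0,-0.005,0.002,1,0,0,0,0,0,0,1,0,0,0,0,0,0,1]'

```text
clock: 45.7
eef_pos: [560.9, -43.2, 105.6]
eef_rot: [-3.106, 1.548, -3.063]
wrist_force: [0.3, 0.3, 0.1]
finger_gap: 41.1
```

Run:
```python
from h import *
plan(567.4,-39.4,80,2.4)
```

```text
pos [560.9 -43.2 105.6] jaw now 2.5 j [-0.14  0.41  1.55 -0.01  1.21 -0.18] gap 41.1 F [0.3 0.3 0.1] t 45.7
turn [ 0.001  -0.0224  0.0008] shift now-axes mm [25.4  3.6  7.3] final-axes [25.6  3.6  6.7]
```

Emit:
play_rows --motion '[0.001,-0.022,0.001,0,0.003,0.006,1,0,0,0,0,0,0,1,0,0,0,0,0,0,1,0,0,0,0,0,0,1]'

```text
clock: 46.1
eef_pos: [566.7, -36.6, 105.5]
eef_rot: [0.345, 1.569, 0.39]
wrist_force: [-0.1, -0.4, -0.2]
finger_gap: 41.0
```

Run:
```python
from h import *
plan(567.4,-39.4,41,2.4)
```

```text
pos [566.7 -36.6 105.5] jaw now 2.6 j [-0.13  0.4   1.55  0.    1.18 -0.18] gap 41.0 F [-0.1 -0.4 -0.2] t 46.1
turn [ 0.0035  0.0016 -0.0006] shift now-axes mm [64.5 -2.9  0.5] final-axes [64.5 -2.8  0.6]
```

Emit:
play_rows --motion '[0.003,0.001,0,0.01,-0.003,0.001,1,0,0,0,0.014,0,0,1,0,0,0,0.014,0,0,1,0,0,0,0.008,0,0,1,0,0,0,0.003,0,0,1,0,0,0,0,0,0,1,0,0,0,0,0,0,1]'

```text
clock: 46.8
eef_pos: [567.1, -39.7, 51.0]
eef_rot: [2.647, 1.569, 2.689]
wrist_force: [0.6, 0.9, -0.4]
finger_gap: 40.8
```

```bash
python3 - <<'E'
from h import *
plan(567.4,-39.4,41.3,2.4)
c='scene';p,d=camera(c)
for n,r in(("small_atom_1",21),):
      for q in masks_of(c,n):
        m=cv2.erode(q['region'].astype(np.uint8),np.ones((3,3)))>0
        if m.sum()>20: print(q['conf'],m.sum(),sph(cloud(c,d,m),r))
E
python3 look.py look20|head -2
```

```text
pos [567.1 -39.7  51. ] jaw now 2.4 j [-0.13  0.47  1.59  0.    1.08 -0.18] gap 40.8 F [ 0.6  0.9 -0.4] t 46.8
turn [ 0.     -0.0016 -0.0009] shift now-axes mm [9.7 0.3 0.3] final-axes [9.7 0.3 0.3]
0.65 59 (array([520.43062774,   2.5420694 ,  82.98768763]), np.float64(0.9781790987445023))
[567.3 -39.7  51.2] 41.2649860730346 [2.56008208 1.56941096 2.60215555]
tcp px 228.0 247.0 60 up [227. 230.]
```

View pics/look20.png

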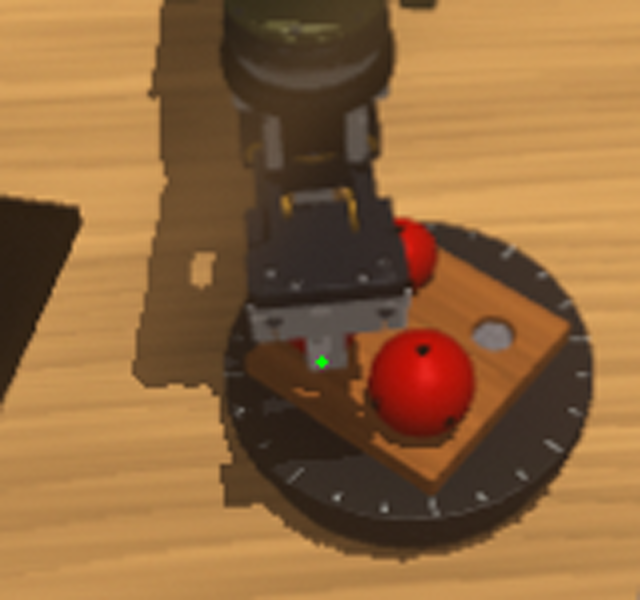

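Aligned above the seat; lower.

Emit:
play_rows --motion '[0,0,0,0.003,0,0,1,0,0,0,0.003,0,0,1,0,0,0,0.001,0,0,1,0,0,0,0.001,0,0,1,0,0,0,0,0,0,1]'

```text
clock: 47.45
eef_pos: [567.7, -39.7, 43.4]
eef_rot: [0.926, 1.57, 0.969]
wrist_force: [0.2, 0.5, 0.2]
finger_gap: 41.0
```

Run:
```python
from h import *
plan(567.4,-39.4,41.3,2.4)
```

```text
pos [567.7 -39.7  43.4] jaw now 2.4 j [-0.13  0.48  1.6   0.    1.06 -0.18] gap 41.0 F [0.2 0.5 0.2] t 47.45
turn [ 0.0002  0.0004 -0.0005] shift now-axes mm [ 2.1  0.3 -0.3] final-axes [ 2.1  0.3 -0.3]
```

Emit:
play_rows --motion '[0,0,0,0.001,0,0,1,0,0,0,0.001,0,0,1,0,0,0,0.0005,0,0,1,0,0,0,0,0,0,1]'

```text
clock: 47.85
eef_pos: [568.0, -39.6, 41.3]
eef_rot: [0.417, 1.569, 0.46]
wrist_force: [-1.0, -0.3, 1.4]
finger_gap: 40.8
```

Emit:
play_rows --motion '[0,0,0,0,0,0,0,0,0,0,0,0,0,-0.2,0,0,0,0,0,0,-0.4,0,0,0,0,0,0,-0.6,0,0,0,0,0,0,-0.6,0,0,0,0,0,0,-0.6,0,0,0,-0.005,0,0,-0.6,0,0,0,-0.015,0,0,-0.6,0,0,0,-0.03,0,0,-0.6,0,0,0,-0.03,0,0,-0.6,0,0,0,-0.02,0,0,-0.6,0,0,0,-0.005,0,0,-0.6,0,0,0,0,0,0,-0.6]'

```text
clock: 49.15
eef_pos: [567.3, -39.8, 150.8]
eef_rot: [1.361, 1.57, 1.403]
wrist_force: [-0.4, -0.4, -0.7]
finger_gap: 75.2
```

Run:
```python
from h import *
plan(535.6,280.2,110,2.4)
c='scene';p,d=camera(c)
for n,r in(("small_atom_1",21),("large_atom_1",27)):
      for q in masks_of(c,n):
        m=cv2.erode(q['region'].astype(np.uint8),np.ones((3,3)))>0
        if m.sum()>20: print(q['conf'],m.sum(),sph(cloud(c,d,m),r))
```

```text
pos [567.3 -39.8 150.8] jaw now 2.4 j [-0.13  0.36  1.5   0.    1.28 -0.18] gap 75.2 F [-0.4 -0.4 -0.7] t 49.15
turn [ 0.0002  0.0001 -0.0006] shift now-axes mm [ 41.  321.  -18.2] final-axes [ 40.8 321.  -18.3]
0.83 257 (array([567.06357597, -39.35454464,  82.31308207]), np.float64(0.98585882758899))
0.71 219 (array([519.78071438,   4.15098356,  82.34633798]), np.float64(1.0454415268586825))
0.37 96 (array([ 421.87182768, -266.08880309,   14.8932857 ]), np.float64(2.297285205359563))
0.84 465 (array([610.36109087,   8.20849493,  89.18572707]), np.float64(0.954185598844064))
0.57 377 (array([535.75190192, 280.18369548,  45.17564654]), np.float64(1.0860180821183238))
```

Emit:
play_rows --motion '[0,0,0,0,0.02,-0.001,-0.6,0,0,0,0,0.035,-0.002,-0.6,0,0,0,0,0.045,-0.003,-0.6,0,0,0,0,0.045,-0.003,-0.6,0,0,0,0,0.045,-0.003,-0.6,0,0,0,0,0.045,-0.003,-0.6,0,0,0,0,0.035,-0.003,-0.6,0,0,0,0,0.025,0,-0.6,0,0,0,0,0.015,0,-0.6,0,0,0,0,0.005,0,-0.6,0,0,0,0,0,0,-0.6,0,0,0,0,0,0,-0.6]'

```text
clock: 50.5
eef_pos: [530.0, 282.9, 135.8]
eef_rot: [-2.991, 1.549, -2.952]
wrist_force: [0.0, -0.1, -0.6]
finger_gap: 75.2
```

Run:
```python
from h import *
plan(535.6,280.2,90,2.4)
```

```text
pos [530.  282.9 135.8] jaw now 2.2 j [0.43 0.46 1.4  0.01 1.3  0.39] gap 75.2 F [ 0.  -0.1 -0.6] t 50.5
turn [-0.0037 -0.0218  0.0033] shift now-axes mm [45.7 -2.8  6.5] final-axes [45.8 -3.   5.5]
```

Emit:
play_rows --motion '[-0.003,-0.022,0.003,0,-0.003,0.005,-0.6,0,0,0,0.01,0,0,-0.6,0,0,0,0.015,0,0,-0.6,0,0,0,0.008,0,0,-0.6,0,0,0,0.002,0,0,-0.6,0,0,0,0,0,0,-0.6,0,0,0,0,0,0,-0.6]'

```text
clock: 51.2
eef_pos: [536.9, 275.7, 98.6]
eef_rot: [-0.048, 1.568, -0.012]
wrist_force: [0.6, -0.5, 0.1]
finger_gap: 75.5
```

Run:
```python
from h import *
plan(535.6,280.2,5,2.4)
```

```text
pos [536.9 275.7  98.6] jaw now 2.1 j [ 0.41  0.49  1.45 -0.    1.2   0.38] gap 75.5 F [ 0.6 -0.5  0.1] t 51.2
turn [-0.0056  0.0032  0.0002] shift now-axes mm [93.6  4.6 -1.4] final-axes [93.6  4.6 -1.1]
```

Emit:
play_rows --motion '[-0.005,0.003,0,0,0.004,-0.001,-0.6,0,0,0,0.01,0,0,-0.6,0,0,0,0.015,0,0,-0.6,0,0,0,0.008,0,0,-0.6,0,0,0,0.002,0,0,-0.6,0,0,0,0,0,0,-0.6,0,0,0,0,0,0,-0.6]'

```text
clock: 51.9
eef_pos: [535.6, 280.2, 60.6]
eef_rot: [-1.716, 1.571, -1.673]
wrist_force: [0.4, -0.1, -0.5]
finger_gap: 75.3
```

Run:
```python
from h import *
plan(535.6,280.2,5,2.4)
```

```text
pos [535.6 280.2  60.6] jaw now 2.4 j [ 0.42  0.53  1.48 -0.    1.13  0.38] gap 75.3 F [ 0.4 -0.1 -0.5] t 51.9
turn [ 0.0003 -0.      0.0001] shift now-axes mm [55.6  0.   0. ] final-axes [55.6 -0.   0. ]
```

Emit:
play_rows --motion '[0,0,0,0.01,0,0,-0.6,0,0,0,0.014,0,0,-0.6,0,0,0,0.014,0,0,-0.6,0,0,0,0.009,0,0,-0.6,0,0,0,0.003,0,0,-0.6,0,0,0,0,0,0,-0.6,0,0,0,0,0,0,-0.6]'

```text
clock: 52.6
eef_pos: [535.4, 280.0, 5.7]
eef_rot: [-2.567, 1.57, -2.525]
wrist_force: [-0.3, 0.3, -0.1]
finger_gap: 74.9
```

Run:
```python
from h import *
plan(535.6,280.2,4,2.4)
```

```text
pos [535.4 280.    5.7] jaw now 2.4 j [ 0.42  0.6   1.51 -0.    1.03  0.38] gap 74.9 F [-0.3  0.3 -0.1] t 52.6
turn [ 0.0001 -0.0005  0.0003] shift now-axes mm [1.7 0.1 0.2] final-axes [1.7 0.1 0.2]
```

Emit:
play_rows --motion '[0,0,0,0.001,0,0,-0.6,0,0,0,0,0,0,-0.4,0,0,0,0,0,0,-0.2,0,0,0,0,0,0,0,0,0,0,0,0,0,0.5,0,0,0,0,0,0,1,0,0,0,0,0,0,1,0,0,0,0,0,0,1]' --newtons 20

```text
clock: 53.4
eef_pos: [536.2, 280.4, 6.1]
eef_rot: [0.324, 1.569, 0.366]
wrist_force: [-0.0, -0.1, -1.0]
finger_gap: 52.8
```

Run:
```python
from h import *
plan(535.6,280.2,4,2.4)
```

```text
pos [536.2 280.4   6.1] jaw now 2.4 j [ 0.42  0.6   1.51 -0.    1.03  0.38] gap 52.8 F [-0.  -0.1 -1. ] t 53.4
turn [ 0.0002  0.0018 -0.0006] shift now-axes mm [ 2.1 -0.2 -0.6] final-axes [ 2.1 -0.2 -0.6]
```

Emit:
play_rows --motion '[0,0,0,-0.005,0,0,1,0,0,0,-0.01,0,0,1,0,0,0,-0.02,0,0,1,0,0,0,-0.03,0,0,1,0,0,0,-0.03,0,0,1,0,0,0,-0.018,0,0,1,0,0,0,-0.004,0,0,1,0,0,0,0,0,0,1]'

```text
clock: 54.2
eef_pos: [535.6, 280.2, 131.5]
eef_rot: [0.342, 1.568, 0.384]
wrist_force: [-0.8, -0.5, -1.1]
finger_gap: 53.4
```

Run:
```python
from h import *
plan(562.6,51.8,110,2.4)
c='scene';p,d=camera(c)
for n,r in(("large_atom_1",27),):
      for q in masks_of(c,n):
        m=cv2.erode(q['region'].astype(np.uint8),np.ones((3,3)))>0
        if m.sum()>20: print(q['conf'],m.sum(),sph(cloud(c,d,m),r))
```

```text
pos [535.6 280.2 131.5] jaw now 2.4 j [ 0.42  0.46  1.41 -0.    1.27  0.38] gap 53.4 F [-0.8 -0.5 -1.1] t 54.2
turn [ 0.0003  0.0026 -0.0009] shift now-axes mm [  21.3 -229.3   17.3] final-axes [  21.5 -229.3   17.4]
0.88 477 (array([610.43800783,   8.38303125,  89.12390378]), np.float64(0.9611819997708745))
0.76 294 (array([534.97296503, 280.17951749, 170.79134473]), np.float64(1.040033882729735))
0.74 134 (array([ 532.18921658, -295.51961776,    7.93760415]), np.float64(2.4618391894653073))
```

Emit:
play_rows --motion '[0,0.003,0,0,-0.015,0.001,1,0,0,0,0,-0.03,0.002,1,0,0,0,0,-0.04,0.003,1,0,0,0,0,-0.04,0.003,1,0,0,0,0,-0.04,0.003,1,0,0,0,0,-0.03,0.003,1,0,0,0,0,-0.018,0.002,1,0,0,0,0,-0.005,0,1,0,0,0,0,0,0,1,0,0,0,0,0,0,1]'

```text
clock: 55.3
eef_pos: [556.9, 47.8, 120.5]
eef_rot: [-3.039, 1.552, -2.997]
wrist_force: [-0.5, -0.4, -1.2]
finger_gap: 53.4
```

Run:
```python
from h import *
plan(562.6,51.8,100,2.4)
```

```text
pos [556.9  47.8 120.5] jaw now 2.4 j [ 0.02  0.38  1.55 -0.    1.23 -0.02] gap 53.4 F [-0.5 -0.4 -1.2] t 55.3
turn [-0.0004 -0.0187  0.0019] shift now-axes mm [20.4  3.8  6.3] final-axes [20.5  3.8  5.9]
```

Emit:
play_rows --motion '[0,-0.019,0.002,0,0.003,0.005,1,0,0,0,0,0,0,1,0,0,0,0,0,0,1,0,0,0,0,0,0,1]'

```text
clock: 55.7
eef_pos: [561.8, 54.1, 120.1]
eef_rot: [0.309, 1.569, 0.355]
wrist_force: [0.6, -0.4, -1.1]
finger_gap: 53.1
```

Run:
```python
from h import *
plan(562.6,51.8,50.1,2.4)
```

```text
pos [561.8  54.1 120.1] jaw now 2.6 j [ 0.03  0.38  1.55  0.    1.21 -0.01] gap 53.1 F [ 0.6 -0.4 -1.1] t 55.7
turn [ 0.0034  0.0017 -0.0005] shift now-axes mm [70.  -2.3  0.6] final-axes [70.  -2.3  0.7]
```

Emit:
play_rows --motion '[0.003,0.001,0,0.01,-0.002,0.001,1,0,0,0,0.015,0,0,1,0,0,0,0.015,0,0,1,0,0,0,0.009,0,0,1,0,0,0,0.003,0,0,1,0,0,0,0,0,0,1,0,0,0,0,0,0,1]'

```text
clock: 56.4
eef_pos: [563.0, 52.1, 64.3]
eef_rot: [1.115, 1.57, 1.157]
wrist_force: [-0.3, -0.3, -0.9]
finger_gap: 53.1
```

Run:
```python
from h import *
plan(562.6,51.8,50.1,2.4)
c='scene';p,d=camera(c)
for n,r in(("large_atom_1",27),):
      for q in masks_of(c,n):
        m=cv2.erode(q['region'].astype(np.uint8),np.ones((3,3)))>0
        if m.sum()>20: print(q['conf'],m.sum(),sph(cloud(c,d,m),r))
```

```text
pos [563.   52.1  64.3] jaw now 2.4 j [ 0.03  0.45  1.59  0.    1.1  -0.02] gap 53.1 F [-0.3 -0.3 -0.9] t 56.4
turn [ 0.0004  0.0002 -0.0004] shift now-axes mm [14.2 -0.3 -0.4] final-axes [14.2 -0.3 -0.4]
0.63 45 (array([562.3398334 ,  52.62579932, 103.93072547]), np.float64(0.5887239721491406))
```

Emit:
play_rows --motion '[0,0,0,0.004,0,0,1,0,0,0,0.004,0,0,1,0,0,0,0.002,0,0,1,0,0,0,0.001,0,0,1,0,0,0,0,0,0,1]'

```text
clock: 57.0
eef_pos: [563.6, 52.2, 53.4]
eef_rot: [0.192, 1.569, 0.235]
wrist_force: [0.5, 0.3, -1.2]
finger_gap: 52.7
```

Emit:
play_rows --motion '[0,0,0,0.001,0,-0.001,1,0,0,0,0.001,0,0,1,0,0,0,0.001,0,0,1,0,0,0,0,0,0,1]'

```text
clock: 57.4
eef_pos: [562.7, 52.1, 50.6]
eef_rot: [0.138, 1.568, 0.18]
wrist_force: [-0.5, 0.6, 0.2]
finger_gap: 53.1
```

Contact begins (−1 → +0.2 N). A half-millimetre more, then release.

Emit:
play_rows --motion '[0,0,0,0.0005,0,0,1,0,0,0,0,0,0,1,0,0,0,0,0,0,-0.2,0,0,0,0,0,0,-0.3,0,0,0,0,0,0,-0.5,0,0,0,0,0,0,-0.7,0,0,0,0,0,0,-0.7,0,0,0,0,0,0,-0.7,0,0,0,-0.005,0,0,-0.7,0,0,0,-0.015,0,0,-0.7,0,0,0,-0.03,0,0,-0.7,0,0,0,-0.04,0,0,-0.7,0,0,0,-0.04,0,0,-0.7,0,0,0,-0.02,0,0,-0.7,0,0,0,0,0,0,-0.7,0,0,0,0,0,0,-0.7]'

```text
clock: 59.0
eef_pos: [561.5, 52.1, 207.2]
eef_rot: [0.2, 1.568, 0.242]
wrist_force: [-0.3, -0.3, -0.5]
finger_gap: 79.6
```

Run:
```python
from h import *
s=read_state();print(s['eef_pos'],s['finger_gap'],s['wrist_force'],s['clock'])
for c in('scene','top'):
  p,d=camera(c)
  for n,r in(("small_atom_1",21),("large_atom_1",27)):
      for q in masks_of(c,n):
        m=cv2.erode(q['region'].astype(np.uint8),np.ones((3,3)))>0
        if m.sum()>20: print(c,n,round(q['conf'],2),m.sum(),sph(cloud(c,d,m),r))
  print([(w(c,q['at']).round(1).tolist(),round(q['conf'],2)) for q in place_of(c,'hub')])
  if c=='scene': cv2.imwrite("pics/scene21.png",cv2.resize(p[150:300,60:420],None,fx=2.2,fy=2.2,interpolation=cv2.INTER_CUBIC))
```

```text
[561.54037365  52.06528698 207.210849  ] 79.59366871167799 [-0.2631532  -0.32454324 -0.51765228] 59.0
scene small_atom_1 0.61 264 (array([566.95648394, -39.45647583,  82.4434432 ]), np.float64(1.0097309206105556))
scene small_atom_1 0.6 211 (array([519.90948573,   4.25121106,  82.30313585]), np.float64(1.087495635368726))
scene large_atom_1 0.92 477 (array([610.36839428,   8.29205141,  89.04860692]), np.float64(1.0096282956695692))
scene large_atom_1 0.88 401 (array([562.81321991,  51.430015  ,  89.24009425]), np.float64(0.9936229040455746))
[([479.2, -276.3, 10.8], 0.72)]
[([481.1, -279.6, 4.8], 0.69), ([474.6, -280.4, -1.5], 0.21)]
```

View pics/scene21.png

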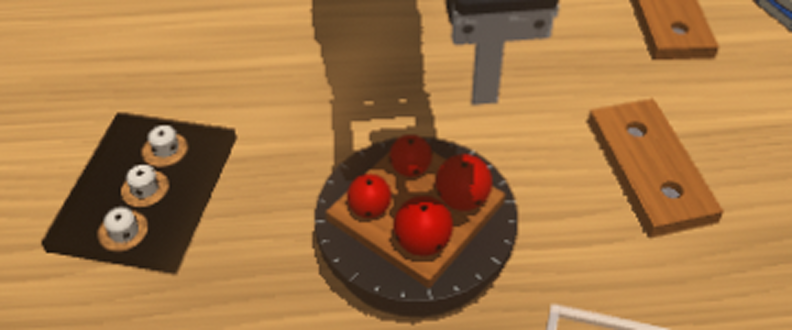

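```bash
python3 -c "
from cell import *
print(sign_off())"
```

```text
the job is handed in; nothing more can be done
None
```

The job is done and was handed in at about 59 s of the 112 s allowed. I moved large_atom_2 and small_atom_2 to the far side rack and stood the hub on the bare middle pad. Then I put both atoms back in their own seats.

**Last checks:**
- **Atoms:** in the scene camera all four are within 1 mm of where that camera first placed them. The top view found none of them, because the arm was in the way.
- **Hub:** it stands upright in the last picture. The trained networks put it at (479, −276) and (481, −280) mm, against the pad centre at about (480.5, −278.7), so it is within about 3 mm.
- **Tray hubs:** I did not re-measure them; in the last picture both still stand on their own pads.
- **Gripper:** it was open and well clear of everything.

**What went wrong or disagreed:**
- **TCP height:** the fingertips ride about 31 mm above the height the state reports, with the exact figure uncertain by several millimetres. I did not know this on the first two grasps. The first grip on large_atom_2 was therefore high, with a 45 mm opening on a 54 mm ball, though it held. The first attempt on small_atom_2 closed on air just above it without moving it. I allowed for the offset from then on.
- **Hub height:** the scene network's last reading put the hub's underside at 10.8 mm above the table, the top camera at 4.8 mm, and the tray floor is at 6 mm. An earlier scene reading after release gave 5.3 mm, so I took the high value as network error.

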